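# Scoop the drinking-chocolate tablets into the latched chest

### The arm

A 6-joint arm with a two-finger parallel gripper is mounted at the origin on the work surface. World frame = base frame: x ahead of the robot, y to its left, z up, the work surface at z = 0. Lengths are in m, angles in degrees, forces in N, time in s.
With the tool pointing down it reaches from about 0.3 to 0.85 m from the base axis. Payload 5.4 kg.
Tool frame: the origin (TCP) lies midway between the tips of the shut fingers; the grasp point (between the pads) lies 19 mm behind it; z points along the fingers, y is the line along which they close (so a half turn about z gives the same grasp; the last joint's range is limited). The gripper opens to 85 mm and grips with 20 to 120 N. Pads are 22 mm wide; open, the fingers measure 114 mm over their backs; the gripper's body (76 mm by 85 mm) begins 54 mm behind the grasp point. The pads swing forward as they close: fully open they stand 13 mm farther back than shut.
Start: joints at [-80.392, 9.076, 91.501, -0, 79.423, -12.038], TCP at [0.212, -0.534, 0.231] pointing down, gripper open.
Joint ranges: [-166.64, 166.64], [-54.1, 131.32], [10.49, 154.53], [-73.88, 253.88], [9.74, 151.15], [-171.62, 171.62]. Speed limits (degrees/s): [147.25, 147.25, 180, 180, 180, 180].

### API

Orientations are given as a 3x3 rotation matrix whose columns are the frame's x, y, z axes.
In Python, from rig import robot, grab_frame, workorder gives the robot as it stands.
- The arm moves only by the tool play_rows, never from a script. Its argument "rows" is a list that holds one entry, the list of rows, each a list of 7 numbers: the turn, a rotation vector about the tool's x, y, z in degrees, then the shift along the tool's x, y, z in cm, then the closure, from 0 (fully open) to 1 (shut). A call has exactly 8 rows; each row is the pose to reach, as a shift and turn from the pose commanded when the call began, along the tool's axes at that moment; what a row does not reach only later rows make up. A row lasts 1/10 s, in which the tool goes at most 50 mm and 8.59 degrees, less where a joint would pass 70% of its speed; a pose out of reach is approached as far as the arm can. A call with a gripper value outside its range is refused whole. The fingers move at their own pace and stop on an object; the grip force is fixed at half the most. Time passes only in rows, so rows that repeat a pose let the fingers close, or fill a call up. It gives the time, the measured TCP pose, the force, the opening and the grip force at its end, in the units of the state.
- robot.sense(): the state, without advancing time (a new reading comes with each control period).
- grab_frame(name): name is "side" or "top"; returns a dict with "img" (400x640x3 uint8, red, green, blue), "mtx" (3x3 intrinsics, pixels), "eye" and "attitude" of the camera in the world. Camera axes: x right, y up, looking along -z (the intrinsics and any distortion apply to the point x, -y, -z); pixel columns grow to the right and rows downward; lengths in m; the calibration is good to about 2 mm. A picture is of the moment at which its call begins. There is no depth.
- workorder.job_done(): hands the job in; it is judged then, once.
The state is a dict: "time_s": time; "q": joint angles; "qvel": joint speeds; "tau": joint torques, N m; "ee_pos": TCP position; "tool_rot": TCP orientation; "wrist_force": force on the tool from outside, world axes, zero at the start; "torque": the same for the moment, N m; "grip_width": finger opening in m; "finger_force": force on a finger pad.
Only numpy, scipy, OpenCV 4.12 (cv2) and the standard library are available. Lean on these libraries where they do the work, as an engineer would, in place of code of your own. Each camera call takes 0.05 s, during which the arm holds its last target. There are 200 camera calls.

### The job

Swing the brass latch on the wooden chest free by its red nub and then lift the lid fully up. Load every chocolate tablet from the board onto the flat steel scoop, carry them all in one load, level, to over the open chest, and tip them in. Then lay the scoop flat on the counter again, shut the lid fully and swing the latch back over it; leave the bowl and spatula alone.

Things in the scene. Friction and masses are not known exactly. Their poses are not given: they have to be found in the camera images.
- chest: Fixed wooden chest, 170 (x) x 170 (y) x 100 mm high, open on top under its lid, walls and floor 6 mm. Origin: centre of its underside, on the counter. Its x axis points from the front (latch side) to the back (lid hinge), z up. It may stand left or right of the scoop.
- lid (a joint): Angle of the dark wooden lid (170 x 170 x 8 mm, 0.25 kg) about the chest's top back edge: 0 shut, grows as the front edge rises, 1.65 is the stop (just past upright). Stiff hinge: it stays where it is left; lifting takes about 4 N at the knob. Blocked by the latch until that has swung off the lid.
- lid_handle (a point): Centre of the round brass knob on the lid (28 mm across and 16 mm tall, on a 12 mm thick neck), 35 mm above the lid's top face and 30 mm behind its front edge; moves with the lid. Once the lid is upright the knob sticks out from its far side.
- lid_hinge (a point): Point on the lid's hinge line, the middle of the chest's top back edge; the hinge line runs along the chest's y axis.
- latch (a joint): Angle of the brass latch arm about the vertical pin at the chest's front: 0 to 0.25 lies across the lid's front edge and holds it, grows as it swings forward off the lid toward the chest's +y side, about 1.57 is parallel to the chest's front and fully free, 1.7 is the stop. Light friction, stays where it is left. The arm's underside passes 4 mm above the shut lid, so it swings back over the lid only when that is fully shut.
- latch_tip (a point): Middle of the upright red nub (12 x 12 x 28 mm) on the latch arm, 40 mm from the pin; to be pushed or pinched from above. The nub's lower end is the 6 mm thick brass arm.
- latch_pivot (a point): Point on the latch's vertical pin, at the height of the nub's middle, 98 mm in front of the chest's centre and 57 mm to its +y side.
- board: Fixed light wooden board, 200 (x) x 240 (y) x 10 mm, on which the tablets lie at first. Origin: centre of its underside.
- tablet1_center (a point): Centre of a dark brown chocolate tablet: a hard disc 36 mm across and 20 mm thick, 25 g, lying flat; z is the disc's axis. Two to four tablets are present; None if this one is absent.
- tablet2_center (a point): Centre of a dark brown chocolate tablet: a hard disc 36 mm across and 20 mm thick, 25 g, lying flat; z is the disc's axis. Two to four tablets are present; None if this one is absent.
- tablet3_center (a point): Centre of a dark brown chocolate tablet: a hard disc 36 mm across and 20 mm thick, 25 g, lying flat; z is the disc's axis. Two to four tablets are present; None if this one is absent.
- tablet4_center (a point): Centre of a dark brown chocolate tablet: a hard disc 36 mm across and 20 mm thick, 25 g, lying flat; z is the disc's axis. Two to four tablets are present; None if this one is absent.
- scoop_pan (a point): Centre of the scoop's flat pan, on the top of its 3 mm steel floor. The pan measures 106 (x) x 138 (y) mm outside; 3 mm walls stand 9 mm above its floor at both sides and the back, the front (+x) is open. x points from the handle to the open front, z up out of the pan. The scoop weighs 0.26 kg, its handle being light. Tablets slide off when the pan is tipped by about 40 degrees.
- scoop_grip (a point): Grip point of the scoop, the centre of its straight black handle bar's front part, 80 mm behind the pan's centre and 28 mm above the pan's floor. The bar is 18 mm wide (y), 22 mm tall, runs along the scoop's x from 60 to 165 mm behind the pan's centre, its underside 20 mm above the counter; a small foot under the far end keeps it so.
- bowl_center (a point): Empty blue ceramic bowl, 130 mm across, 55 mm high; point at its centre half-way up. Bystander, to be left alone.
- spatula_grip (a point): Point on the handle of a loose spatula, 280 mm long, lying flat. Bystander, to be left alone.
Things that resemble listed ones, but are neither listed nor needed, are in the scene too. What is shaped like the part that bears tablet4_center but green, turquoise or white is not meant.

How it is judged:
By the outcome, as a careful person would: the job done as asked, in the order asked, and still so for the second after the job is handed in, with the robot touching nothing.
Of tablet1, tablet2, tablet3, tablet4 only 2 to 4 are there at a start; the rules pass over those that are not, and their reading is None.
At some moment in a run one of tablet1, tablet2, tablet3, tablet4 may be knocked a few centimetres aside while the robot is not near it.
It also fails if it takes over 210 s, if anything falls off the work surface, if the arm or the gripper's body presses on something with over 40 N, if the wrist force passes 120 N, or if a joint passes its speed limit or range.

## Working session

There is one attempt and no reset: what is moved stays moved. The work goes in short steps, Python scripts to look and compute and a tool call to move; the robot and the scene stay as the last step left them, time stands still between calls to the robot, and variables do not carry over. Pictures are saved under pics/ and viewed, at most 14 in all, crops included, and the job is handed in when it is done.

Besides the shell and the picture viewer there is one more tool, called after "Emit:" as name(argument=value, ...) on one line, values as JSON. play_rows: Moves the arm, as the interface text tells. Its arguments: {"type":"object","properties":{"rows":{"type":"array"}},"required":["rows"]}

```bash
ls; mkdir -p pics
python3 - <<'E'
from rig import robot, grab_frame, workorder
import cv2
s=robot.sense(); print(s)
for n in("side","top"):
    f=grab_frame(n); cv2.imwrite(f"pics/{n}0.png",f["img"][:,:,::-1]); print(n,f["mtx"],f["eye"],f["attitude"],[k for k in f])
E
```

```text
pics
{'time_s': 0.0, 'q': array([-8.03915070e+01,  9.11228678e+00,  9.15739232e+01,  1.68829601e-03,
        7.94219368e+01, -1.20400248e+01]), 'qvel': array([-0.02176484, -0.08441592,  0.01013825, -0.02277119,  0.01332149,
        0.06756117]), 'tau': array([ 1.79180029e-04, -3.95994115e+01, -3.31430590e+01, -1.36952194e-04,
        8.30149191e-03,  1.63641141e-05]), 'ee_pos': array([ 0.21198958, -0.53384565,  0.23030516]), 'tool_rot': array([[ 9.29466492e-01,  3.68906434e-01, -2.86495220e-04],
       [ 3.68906304e-01, -9.29464715e-01,  1.86587076e-03],
       [ 4.22044530e-04, -1.83995424e-03, -9.99998218e-01]]), 'wrist_force': array([-0.82819712, -0.09593195,  0.2460571 ]), 'torque': array([ 0.00606739,  0.02401309, -0.02819961]), 'finger_force': 0.0, 'grip_width': 0.08562524668930376}
side [[387.49435937   0.         323.85538051]
 [  0.         387.49435937 196.55348865]
 [  0.           0.           1.        ]] [0.44958298 0.97130189 0.62575323] [[-0.99546925  0.03264062 -0.08930602]
 [-0.09383421 -0.48901961  0.86721103]
 [-0.01536609  0.87166187  0.48986679]] ['img', 'mtx', 'eye', 'attitude']
top [[388.11001021   0.         319.9029419 ]
 [  0.         388.11001021 200.85936242]
 [  0.           0.           1.        ]] [0.35511233 0.04113763 1.16008153] [[ 0.02104398  0.98581097 -0.16653492]
 [-0.99940595  0.01619502 -0.03042155]
 [-0.02729286  0.16707619  0.98556616]] ['img', 'mtx', 'eye', 'attitude']
```

View pics/top0.png

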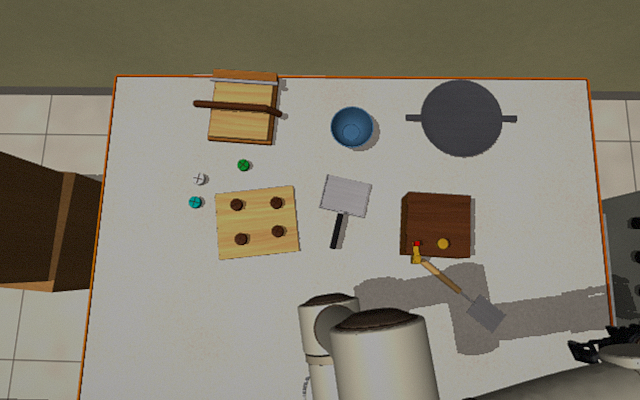

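View pics/side0.png

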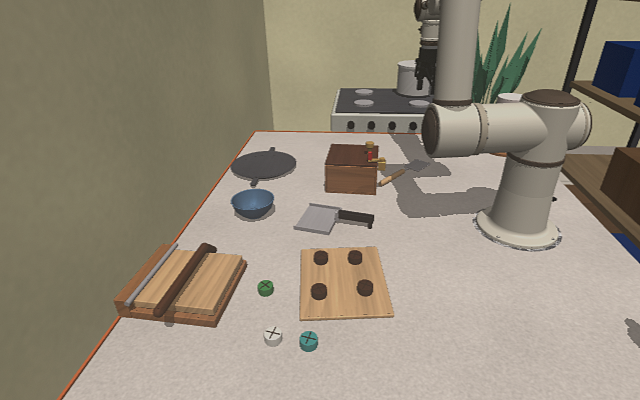

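```bash
cat > h.py <<'E'
import numpy as np, cv2
from rig import robot, grab_frame, workorder
def px2w(f,u,v,z):
    K=f["mtx"]; d=np.array([(u-K[0,2])/K[0,0],-(v-K[1,2])/K[1,1],-1.])
    d=np.asarray(f["attitude"])@d; e=np.asarray(f["eye"]); return e+d*(z-e[2])/d[2]
def w2px(f,p):
    c=np.asarray(f["attitude"]).T@(np.asarray(p,float)-f["eye"]); K=f["mtx"]
    return np.array([K[0,0]*c[0]/-c[2]+K[0,2],K[1,1]*-c[1]/-c[2]+K[1,2]])
def tri(f1,p1,f2,p2):
    A=[];b=[]
    for f,p in((f1,p1),(f2,p2)):
        e=np.asarray(f["eye"]);d=px2w(f,*p,0)-e;d/=np.linalg.norm(d);M=np.eye(3)-np.outer(d,d);A.append(M);b.append(M@e)
    return np.linalg.lstsq(np.vstack(A),np.hstack(b),rcond=None)[0]
def blobs(mask,amin=8):
    n,l,s,c=cv2.connectedComponentsWithStats(mask.astype(np.uint8)); return [(c[i].round(2).tolist(),int(s[i,4])) for i in range(1,n) if s[i,4]>=amin]
def crop(f,name,u0,u1,v0,v1,k):
    cv2.imwrite(f"pics/{name}.png",cv2.resize(f["img"][v0:v1,u0:u1,::-1],None,fx=k,fy=k,interpolation=cv2.INTER_CUBIC))
def goal(Rt,pt,Rn=None):
    "turn (deg) and shift (cm) in tool axes from the sensed pose to world pose pt,Rt"
    s=robot.sense();R=s["tool_rot"]; sh=R.T@(np.asarray(pt)-s["ee_pos"])*100
    return np.degrees(cv2.Rodrigues(R.T@Rt)[0].ravel()).round(2), sh.round(2)
E
python3 - <<'E'
from h import *
f=grab_frame("top");g=grab_frame("side")
crop(f,"topc",190,500,160,320,2.5); crop(g,"sidec",260,470,120,340,2.7)
for n,F in(("top",f),("side",g)):
    I=F["img"].astype(int);r,gg,b=I[...,0],I[...,1],I[...,2]
    print(n,"red",blobs((r>150)&(gg<60)&(b<60),4)[:8])
    print(n,"brass",blobs((r>150)&(gg>110)&(b<70),8)[:8])
    print(n,"dark",blobs((r<75)&(r>gg)&(gg<50)&(b<45),40)[:20])
E
```

```text
top red [([416.6, 242.6], 15)]
top brass [([442.38, 243.29], 69), ([416.15, 254.95], 73)]
top dark [([247.73, 109.49], 577), ([26.93, 218.78], 6772), ([78.42, 236.07], 3606), ([422.77, 212.83], 922), ([276.14, 202.63], 105), ([236.46, 204.29], 112), ([336.31, 230.42], 108), ([277.62, 230.97], 107), ([241.18, 238.5], 101), ([445.67, 240.65], 43), ([432.74, 250.82], 140), ([634.91, 256.07], 44), ([623.48, 297.15], 324), ([327.38, 299.2], 332), ([374.38, 318.98], 1224), ([619.83, 346.63], 411), ([596.84, 364.38], 76), ([568.33, 371.33], 54), ([511.89, 387.63], 242)]
side red []
side brass []
side dark [([418.48, 8.81], 99), ([591.55, 65.1], 1006), ([428.49, 42.59], 49), ([426.04, 66.73], 624), ([427.41, 135.03], 294), ([391.75, 125.42], 40), ([412.72, 125.77], 43), ([623.54, 183.75], 1857), ([514.1, 157.41], 59)]
```

View pics/topc.png

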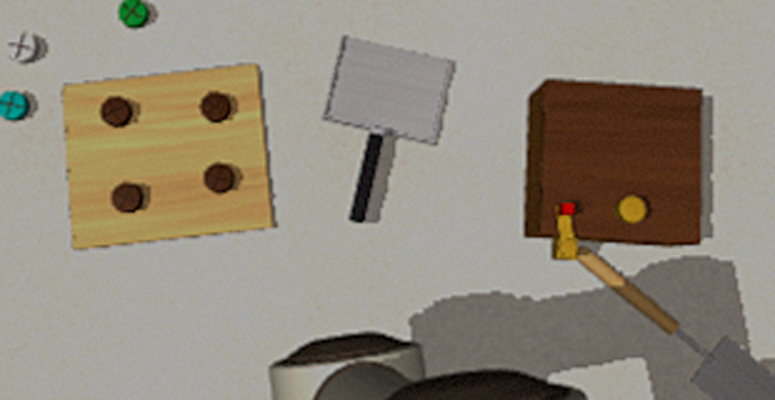

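View pics/sidec.png

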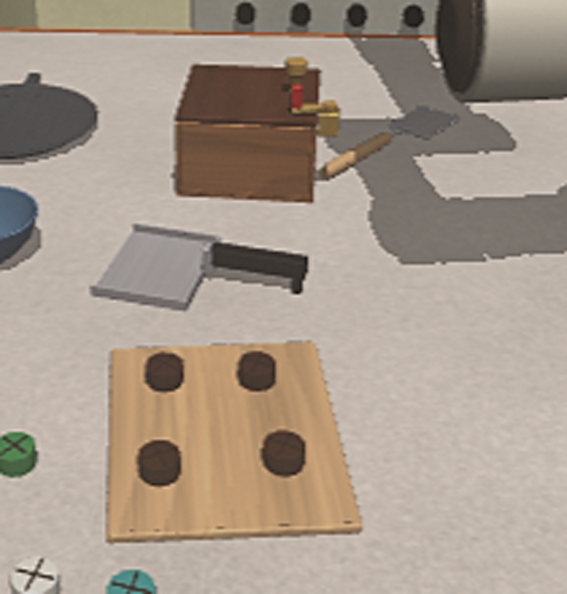

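Run:
```python
from h import *
f=grab_frame("top")
P=lambda u,v,z:px2w(f,190+u/2.5,160+v/2.5,z)[:2].round(4)
print("lid",[P(*c,.108) for c in((545,80),(702,89),(697,243),(541,237))])
print("knob",px2w(f,442.4,243.3,.150)[:2],"nub top",px2w(f,416.8,242.9,.146)[:2],"pivot",px2w(f,416,257.5,.12)[:2])
print("pan",[P(*c,.012) for c in((345,37),(455,62),(437,144),(324,119))],"handle",P(358,220,.042),P(377,135,.042))
print("tab",[px2w(f,*c,.028)[:2].round(4) for c in((276.14,202.63),(236.46,204.29),(277.62,230.97),(241.18,238.5))])
print("board",[P(*c,.01) for c in((62,84),(258,64),(274,227),(75,248))])
g=grab_frame("side")
Q=lambda u,v:(260+u/2.7,120+v/2.7)
print("tri nubtop",tri(f,(416.8,242.9),g,Q(297,87)),"knob",tri(f,(442.4,243.3),g,Q(296,63)))
print("spatula tip side",px2w(g,*Q(320,172),.01))
print("spat top",P(580,250,.01),P(675,330,.01))
```

```text
lid [array([ 0.5615, -0.1677]), array([ 0.5542, -0.3377]), array([ 0.3876, -0.3253]), array([ 0.3906, -0.1606])]
knob [ 0.42033579 -0.2449778 ] nub top [ 0.42034851 -0.18049822] pivot [ 0.38362979 -0.1833039 ]
pan [array([0.6297, 0.0537]), array([ 0.6007, -0.0793]), array([ 0.5009, -0.0579]), array([0.5286, 0.0771])] handle [0.4079 0.0347] [0.5064 0.0142]
tab [array([0.5389, 0.2058]), array([0.532, 0.324]), array([0.4549, 0.1981]), array([0.4309, 0.3043])]
board [array([0.5666, 0.3966]), array([0.595 , 0.1586]), array([0.3992, 0.1333]), array([0.3699, 0.368 ])]
tri nubtop [ 0.41935009 -0.18119574  0.14237868] knob [ 0.41973276 -0.24575971  0.14701663]
spatula tip side [ 0.38305144 -0.22085837  0.01      ]
spat top [ 0.3798 -0.2242] [ 0.2913 -0.3303]
```

```bash
cat >> h.py <<'E'
def down(yaw):
    c,s=np.cos(np.radians(yaw)),np.sin(np.radians(yaw)); return np.array([[c,-s,0],[s,c,0],[0,0,1]])@np.diag([1.,-1,-1])
def st():
    s=robot.sense();R=s["tool_rot"]; return s["time_s"],s["ee_pos"].round(4),np.degrees(np.arctan2(R[1,0],R[0,0])).round(2),s["q"].round(1),s["wrist_force"].round(1),s["grip_width"],s["finger_force"]
E
python3 -c "
from h import *
print(goal(down(8),[.420,-.181,.19]))"
```

```text
(array([-0.04, -0.  , 13.65]), array([ 32.36, -25.16,   4.11]))
```

Emit:
play_rows(rows=[[[0,0,3,5,-4,0,0.4],[0,0,6,9,-7,0.5,0.76],[0,0,9,13,-10,1,0.76],[0,0,12,17,-13.2,1.5,0.76],[0,0,13.6,21,-16.3,2,0.76],[0,0,13.6,25,-19.4,2.5,0.76],[0,0,13.6,29,-22.5,3,0.76],[0,0,13.6,32.3,-25.2,3.5,0.76]]])

```text
time_s: 1.1
ee_pos: [0.4145, -0.1892, 0.1977]
tool_rot: [[0.99, 0.14, 0.001], [0.14, -0.99, -0.001], [0.001, 0.001, -1.0]]
wrist_force: [1.4, -0.8, 0.1]
grip_width: 0.0202
finger_force: 0.0
```

Run:
```python
from h import *
print(st()); f=grab_frame("top");g=grab_frame("side"); print(robot.sense()["tool_rot"].round(3))
a=f["img"][180:290,380:520,::-1];b=g["img"][110:220,320:460,::-1]
cv2.imwrite("pics/a1.png",cv2.resize(np.hstack([a,b]),None,fx=2.8,fy=2.8,interpolation=cv2.INTER_CUBIC))
```

```text
(1.1, array([ 0.4145, -0.1892,  0.1977]), np.float64(8.03), array([-39.8,  -7.6, 112.2,   0. ,  75.3,  42.2]), array([ 1.4, -0.8,  0.1]), 0.020220213776984696, 0.0)
[[ 0.989  0.147 -0.   ]
 [ 0.147 -0.989  0.003]
 [ 0.    -0.003 -1.   ]]
```

View pics/a1.png

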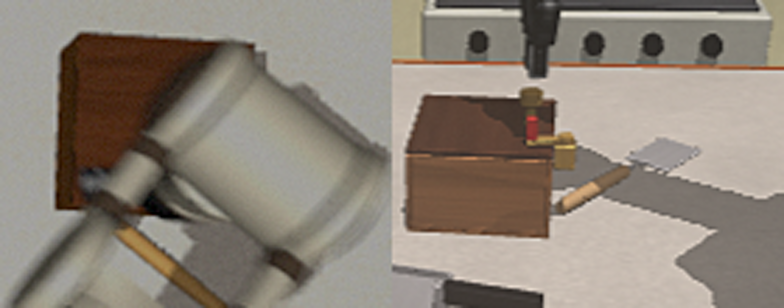

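Emit:
play_rows(rows=[[[0,0,0,0,0,0,0.64],[0,0,0,0,0,0,0.64],[0,0,0,0,0,1.5,0.64],[0,0,0,0,0,3,0.64],[0,0,0,0,0,4.5,0.64],[0,0,0,0,0,6,0.64],[0,0,0,0,0,6,0.64],[0,0,0,0,0,6,0.64]]])

```text
time_s: 2.0
ee_pos: [0.4149, -0.1955, 0.1423]
tool_rot: [[0.991, 0.137, 0.004], [0.137, -0.991, -0.006], [0.003, 0.007, -1.0]]
wrist_force: [-7.0, 0.8, 22.6]
grip_width: 0.0308
finger_force: 11.2
```

Run:
```python
from h import *
print(st()); print(goal(down(8),[.420,-.181,.122])); g=grab_frame("side")
crop(g,"a2",350,420,110,190,6)
```

```text
(2.0, array([ 0.4149, -0.1955,  0.1423]), np.float64(7.88), array([-4.030e+01, -3.600e+00,  1.152e+02, -1.000e-01,  6.800e+01,
        4.190e+01]), array([-7. ,  0.8, 22.6]), 0.030800404030534665, 11.16220145020634)
(array([ 0.37, -0.16, -0.12]), array([ 0.7 , -1.38,  2.02]))
```

View pics/a2.png

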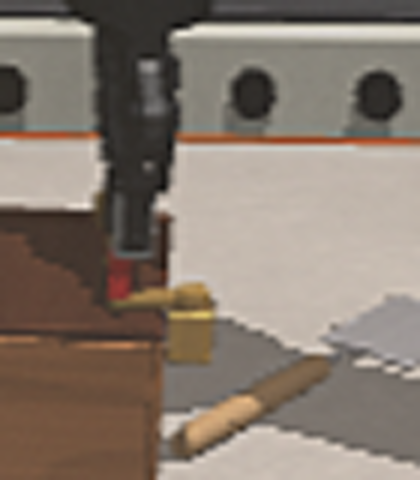

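Emit:
play_rows(rows=[[[0,0,0,0,0,-1,0.64],[0,0,0,0,0,-2,0.64],[0,0,0,0.3,-0.5,-2,0.64],[0,0,0,0.5,-0.8,-2,0.64],[0,0,0,0.5,-0.8,-2,0.64],[0,0,0,0.5,-0.8,-2,0.64],[0,0,0,0.5,-0.8,-2,0.64],[0,0,0,0.5,-0.8,-2,0.64]]])

```text
time_s: 2.85
ee_pos: [0.4175, -0.1822, 0.1573]
tool_rot: [[0.99, 0.14, -0.0], [0.14, -0.99, 0.0], [-0.0, -0.0, -1.0]]
wrist_force: [0.5, -0.4, -0.1]
grip_width: 0.0308
finger_force: 0.0
```

Run:
```python
from h import *
print(st()); print(goal(down(8),[.420,-.181,.122])); g=grab_frame("side");f=grab_frame("top")
for F in(f,g):
    I=F["img"].astype(int);r,gg,b=I[...,0],I[...,1],I[...,2]
    print(blobs((r>110)&(gg<60)&(b<65)&(r>2.5*gg),3))
```

```text
(2.85, array([ 0.4175, -0.1822,  0.1573]), np.float64(8.05), array([-38.8,  -4.9, 114.6,  -0. ,  70.4,  43.1]), array([ 0.5, -0.4, -0.1]), 0.030794206468725226, 0.0)
(array([-0.02,  0.02,  0.05]), array([ 0.27, -0.08,  3.53]))
[([187.0, 76.0], 49), ([322.0, 77.0], 41), ([346.0, 77.0], 5), ([356.0, 77.0], 11), ([449.0, 78.0], 19), ([470.0, 78.0], 21), ([490.5, 78.0], 18), ([582.0, 79.0], 7), ([115.0, 82.0], 3), ([588.0, 91.5], 4), ([113.0, 99.0], 3), ([589.0, 100.5], 6), ([112.0, 107.5], 4), ([590.0, 110.0], 7), ([111.0, 117.0], 3), ([591.0, 119.5], 8), ([110.0, 125.0], 3), ([592.22, 130.67], 9), ([593.0, 137.5], 4), ([593.0, 142.5], 4), ([594.0, 149.5], 4), ([595.0, 161.0], 7), ([596.0, 171.0], 7), ([597.0, 182.0], 5), ([598.2, 194.0], 5), ([599.0, 204.0], 3), ([600.0, 214.0], 3), ([601.0, 223.5], 4), ([602.0, 233.5], 4), ([603.0, 244.5], 4), ([604.0, 254.0], 5), ([605.0, 264.0], 5), ([606.0, 275.0], 3), ([607.0, 285.0], 3), ([608.0, 295.0], 3), ([609.0, 305.0], 5), ([610.0, 315.0], 5), ([611.0, 325.5], 4), ([613.0, 346.0], 5), ([614.0, 357.0], 3), ([615.0, 366.5], 4), ([617.0, 386.0], 3), ([618.0, 396.5], 4)]
[]
```

Emit:
play_rows(rows=[[[0,0,0,0.25,-0.1,1,0.64],[0,0,0,0.25,-0.1,2,0.64],[0,0,0,0.25,-0.1,3,0.64],[0,0,0,0.25,-0.1,3.5,0.64],[0,0,0,0.25,-0.1,3.5,0.64],[0,0,0,0.25,-0.1,3.5,0.76],[0,0,0,0.25,-0.1,3.5,0.76],[0,0,0,0.25,-0.1,3.5,0.76]]])

```text
time_s: 3.75
ee_pos: [0.4202, -0.1812, 0.123]
tool_rot: [[0.99, 0.14, 0.001], [0.14, -0.99, -0.001], [0.001, 0.001, -1.0]]
wrist_force: [0.9, 0.0, 0.5]
grip_width: 0.0207
finger_force: 0.0
```

Run:
```python
from h import *
print(st())
p=np.array([.3786,-.1864]) 
R0=robot.sense()["tool_rot"];e0=robot.sense()["ee_pos"]
for k in range(1,12):
    y=8+8*k; a=np.radians(y); t=np.array([*(p+.0415*np.array([np.cos(a),np.sin(a)])),e0[2]])
    print(y,(R0.T@(t-e0)*100).round(2),-8*k)
```

```text
(3.75, array([ 0.4202, -0.1812,  0.123 ]), np.float64(8.04), array([-38.5,  -2. , 116. ,  -0. ,  65.9,  43.4]), array([0.9, 0. , 0.5]), 0.020690328322724886, 0.0)
16 [-0.08 -0.65 -0.  ] -8
24 [-0.2  -1.21 -0.  ] -16
32 [-0.4  -1.76 -0.  ] -24
40 [-0.67 -2.27 -0.  ] -32
48 [-1.01 -2.74 -0.  ] -40
56 [-1.41 -3.15 -0.  ] -48
64 [-1.87 -3.51 -0.  ] -56
72 [-2.37 -3.8  -0.  ] -64
80 [-2.91 -4.02 -0.  ] -72
88 [-3.47 -4.16 -0.01] -80
96 [-4.05 -4.22 -0.01] -88
```

Emit:
play_rows(rows=[[[0,0,-8,-0.08,-0.65,0,0.76],[0,0,-16,-0.2,-1.2,0,0.76],[0,0,-24,-0.4,-1.75,0,0.76],[0,0,-32,-0.65,-2.25,0,0.76],[0,0,-40,-1.0,-2.75,0,0.76],[0,0,-48,-1.4,-3.15,0,0.76],[0,0,-56,-1.85,-3.5,0,0.76],[0,0,-64,-2.35,-3.8,0,0.76]]])

```text
time_s: 4.55
ee_pos: [0.3922, -0.1468, 0.1233]
tool_rot: [[0.303, 0.953, 0.003], [0.953, -0.303, -0.001], [0.0, 0.003, -1.0]]
wrist_force: [1.9, 0.6, 1.5]
grip_width: 0.0203
finger_force: 1.0
```

Emit:
play_rows(rows=[[[0,0,-8,-0.05,-0.6,0,0.76],[0,0,-16,-0.15,-1.15,0,0.76],[0,0,-22,-0.3,-1.55,0,0.76],[0,0,-24,-0.35,-1.7,0,0.76],[0,0,-24,-0.35,-1.7,0,0.76],[0,0,-24,-0.35,-1.7,0,0.76],[0,0,-24,-0.35,-1.7,0,0.76],[0,0,-24,-0.35,-1.7,0,0.76]]])

```text
time_s: 5.35
ee_pos: [0.3743, -0.1449, 0.1227]
tool_rot: [[-0.105, 0.994, 0.0], [0.994, 0.105, -0.0], [-0.0, 0.0, -1.0]]
wrist_force: [0.6, 0.6, 0.3]
grip_width: 0.0206
finger_force: 0.5
```

Run:
```python
from h import *
print(st()); g=grab_frame("side")
crop(g,"a3",340,440,100,190,5)
```

```text
(5.35, array([ 0.3743, -0.1449,  0.1227]), np.float64(96.03), array([-38.5, -11.3, 124.5,  -0. ,  66.8, -44.6]), array([0.6, 0.6, 0.3]), 0.020623222601686322, 0.4846583698235918)
```

View pics/a3.png

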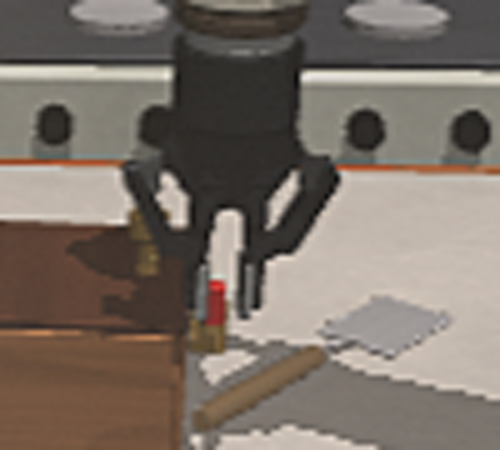

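Emit:
play_rows(rows=[[[0,0,0,0,0,-2.5,0.76],[0,0,0,0,0,-5,0.76],[0,0,8,0,0,-6,0.6],[0,0,16,0,0,-6,0.4],[0,0,24,0,0,-6,0.4],[0,0,32,0,0,-6,0.4],[0,0,40,0,0,-6,0.4],[0,0,48,0,0,-6,0.4]]])

```text
time_s: 6.2
ee_pos: [0.3738, -0.1446, 0.1823]
tool_rot: [[0.673, 0.74, -0.001], [0.74, -0.673, 0.0], [-0.0, -0.001, -1.0]]
wrist_force: [-0.5, 0.4, -1.0]
grip_width: 0.051
finger_force: 0.0
```

Emit:
play_rows(rows=[[[0,0,8,-1,2,0,0.4],[0,0,16,-2,4,0,0.4],[0,0,24,-3,6,0,0.4],[0,0,32,-4,8,0,0.4],[0,0,40,-4.4,10.1,0,0.4],[0,0,48,-4.4,10.1,0,0.4],[0,0,50.5,-4.4,10.1,0,0.4],[0,0,50.5,-4.4,10.1,0,0.4]]])

```text
time_s: 7.0
ee_pos: [0.4196, -0.2449, 0.1821]
tool_rot: [[0.999, -0.043, -0.001], [-0.043, -0.999, 0.001], [-0.001, -0.001, -1.0]]
wrist_force: [-1.0, -0.2, 0.4]
grip_width: 0.0511
finger_force: 0.0
```

Run:
```python
from h import *
print(st()); print(goal(down(-2.5),[.420,-.2455,.126]))
```

```text
(7.0, array([ 0.4196, -0.2449,  0.1821]), np.float64(-2.47), array([-44.6,  -1.8, 108.6,  -0. ,  73.2,  47.9]), array([-1. , -0.2,  0.4]), 0.05106665437976707, 0.0)
(array([-0.04,  0.06,  0.03]), array([0.05, 0.06, 5.61]))
```

Emit:
play_rows(rows=[[[0,0,0,0,0,2,0.4],[0,0,0,0,0,4,0.4],[0,0,0,0,0,5.6,0.4],[0,0,0,0,0,5.6,0.4],[0,0,0,0,0,5.6,1],[0,0,0,0,0,5.6,1],[0,0,0,0,0,5.6,1],[0,0,0,0,0,5.6,1]]])

```text
time_s: 7.8
ee_pos: [0.4202, -0.2447, 0.1278]
tool_rot: [[0.999, -0.042, 0.001], [-0.042, -0.999, 0.0], [0.001, -0.0, -1.0]]
wrist_force: [-1.4, 4.2, 6.1]
grip_width: 0.0255
finger_force: 59.2
```

Run:
```python
from h import *
print(st())
e=robot.sense()["ee_pos"]
# lid arc: knob rel hinge (chest frame) (-.140,.043)
r=np.hypot(.14,.043);p0=np.arctan2(.043,.14)
for th in range(8,97,8):
    a=p0+np.radians(th); print(th,((-r*np.cos(a)+.14)*100).round(2),(-(r*np.sin(a)-.043)*100).round(2))
```

```text
(7.8, array([ 0.4202, -0.2447,  0.1278]), np.float64(-2.43), array([-44.5,   2.1, 111.4,   0. ,  66.5,  47.9]), array([-1.4,  4.2,  6.1]), 0.025496031272288597, 59.15167624829337)
8 0.73 -1.91
16 1.73 -3.69
24 2.96 -5.32
32 4.41 -6.77
40 6.04 -7.99
48 7.83 -8.98
56 9.74 -9.71
64 11.73 -10.17
72 13.76 -10.34
80 15.8 -10.23
88 17.81 -9.84
96 19.74 -9.17
```

Emit:
play_rows(rows=[[[0,0,0,0.35,0,-0.95,1],[0,0,0,0.75,0,-1.9,1],[0,0,0,1.2,0,-2.8,1],[0,0,0,1.75,0,-3.7,1],[0,0,0,2.3,0,-4.5,1],[0,0,0,2.95,0,-5.3,1],[0,0,0,3.65,0,-6.1,1],[0,0,0,4.4,0,-6.8,1]]])

```text
time_s: 8.6
ee_pos: [0.4643, -0.2468, 0.1952]
tool_rot: [[0.999, -0.043, -0.0], [-0.043, -0.999, 0.0], [-0.0, -0.0, -1.0]]
wrist_force: [-2.4, 0.6, -4.4]
grip_width: 0.0259
finger_force: 59.3
```

Run:
```python
from h import *
print(st()); g=grab_frame("side")
crop(g,"a4",310,450,60,200,4)
```

```text
(8.6, array([ 0.4643, -0.2468,  0.1952]), np.float64(-2.45), array([-41.2,   3.5, 101.7,   0. ,  74.8,  51.3]), array([-2.4,  0.6, -4.4]), 0.02588698466482649, 59.3130028329324)
```

View pics/a4.png

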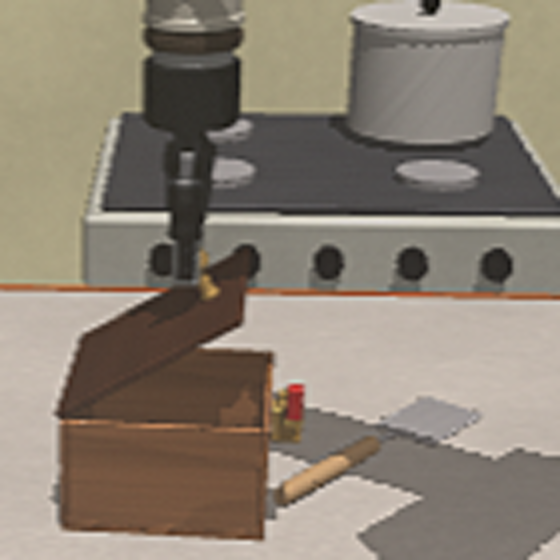

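Emit:
play_rows(rows=[[[0,0,0,0.8,0,-0.65,1],[0,0,0,1.65,0,-1.2,1],[0,0,0,2.5,0,-1.75,1],[0,0,0,3.4,0,-2.2,1],[0,0,0,4.35,0,-2.6,1],[0,0,0,5.35,0,-2.95,1],[0,0,0,6.3,0,-3.2,1],[0,0,0,7.3,0,-3.4,1]]])

```text
time_s: 9.45
ee_pos: [0.5374, -0.2502, 0.2295]
tool_rot: [[0.999, -0.043, 0.0], [-0.043, -0.999, -0.001], [0.0, 0.001, -1.0]]
wrist_force: [-4.6, 1.7, -1.5]
grip_width: 0.0256
finger_force: 60.3
```

Emit:
play_rows(rows=[[[0,0,0,1,0,-0.1,1],[0,0,0,2,0,-0.15,1],[0,0,0,3,0,-0.15,1],[0,0,0,4,0,-0.05,1],[0,0,0,5,0,0.1,1],[0,0,0,6,0,0.3,1],[0,0,0,7.2,0,0.65,1],[0,0,0,7.4,0,0.75,1]]])

```text
time_s: 10.25
ee_pos: [0.6132, -0.2538, 0.2225]
tool_rot: [[0.999, -0.042, 0.004], [-0.042, -0.999, -0.002], [0.005, 0.002, -1.0]]
wrist_force: [-2.0, 1.1, 7.0]
grip_width: 0.0255
finger_force: 61.0
```

Run:
```python
from h import *
print(st()); g=grab_frame("side")
crop(g,"a5",310,450,60,200,4)
```

```text
(10.25, array([ 0.6132, -0.2538,  0.2225]), np.float64(-2.43), array([-32.9,  22.2,  76.7,   0. ,  80.8,  59.5]), array([-2. ,  1.1,  7. ]), 0.025513009252228287, 61.00379131065438)
```

View pics/a5.png

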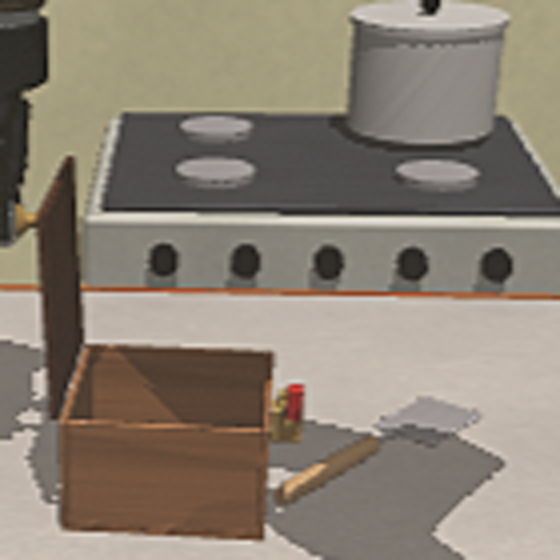

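Emit:
play_rows(rows=[[[0,0,0,0,0,0,0.3],[0,0,0,0,0,0,0.3],[0,0,0,0,0,0,0.3],[0,0,0,0,0,-3,0.3],[0,0,0,0,0,-7,0.3],[0,0,0,0,0,-11,0.3],[0,0,0,0,0,-11,0.3],[0,0,0,0,0,-11,0.3]]])

```text
time_s: 11.1
ee_pos: [0.6112, -0.2536, 0.3325]
tool_rot: [[0.999, -0.043, 0.003], [-0.043, -0.999, -0.002], [0.003, 0.002, -1.0]]
wrist_force: [-0.1, -0.4, -0.6]
grip_width: 0.0596
finger_force: 0.0
```

```bash
cat >> h.py <<'E'
def tabs(f):
    I=f["img"].astype(int);r,g,b=I[...,0],I[...,1],I[...,2]
    return [(np.round(px2w(f,*c,.027)[:2],4).tolist(),n) for c,n in blobs((r<85)&(r>g)&(g<55)&(b<50),50) if 190<c[0]<400 and 150<c[1]<270]
E
python3 - <<'E'
from h import *
print(st());f=grab_frame("top");print(tabs(f))
E
```

```text
(11.1, array([ 0.6112, -0.2536,  0.3325]), np.float64(-2.46), array([-33. ,  19.5,  67.8,   0. ,  92.5,  59.5]), array([-0.1, -0.4, -0.6]), 0.05961916947290949, 0.0)
[([0.5394, 0.2061], 110), ([0.5319, 0.3243], 114), ([0.4597, 0.027], 116), ([0.4553, 0.1984], 111), ([0.3823, 0.3368], 117)]
```

Run:
```python
from h import *
print(goal(down(-12.3),[.5394,.206,.10]))
R=down(-12.3)
T=dict(T1=(.5394,.206),T2=(.5319,.3243),T3=(.4553,.1984),T4=(.3823,.3368))
S=dict(A=(.5456,.0309),B=(.5336,-.0238),C=(.5885,.0215),D=(.5766,-.0332))
for t,s in(("T1","A"),("A","T2"),("T2","C"),("C","T3"),("T3","B"),("B","T4"),("T4","D")):
    P={**T,**S}; d=np.array([*(np.array(P[s])-P[t]),0]); print(t,s,(R.T@d*100).round(2))
```

```text
(array([-0.01,  0.01,  9.83]), array([ -9.08, -45.57,  23.06]))
T1 A [ 4.34 16.98  0.  ]
A T2 [ -7.59 -28.37   0.  ]
T2 C [11.98 28.38  0.  ]
C T3 [-16.78 -14.45   0.  ]
T3 B [12.38 20.04  0.  ]
B T4 [-22.46 -32.01   0.  ]
T4 D [26.87 32.01  0.  ]
```

Emit:
play_rows(rows=[[[0,0,0,0,-4,0,0.3],[0,0,0,0,-8.5,0,0.3],[0,0,2,0,-13,0,0.3],[0,0,4,0,-17.5,0,0.3],[0,0,6,-1,-21,3,0.3],[0,0,8,-2,-24,6,0.3],[0,0,9.8,-3,-27,9,0.3],[0,0,9.8,-4,-30,12,0.3]]])

```text
time_s: 11.95
ee_pos: [0.5816, 0.0497, 0.2077]
tool_rot: [[0.977, -0.213, -0.003], [-0.213, -0.977, 0.001], [-0.003, 0.0, -1.0]]
wrist_force: [0.3, 0.9, -0.5]
grip_width: 0.0596
finger_force: 0.0
```

Run:
```python
from h import *
f=grab_frame("top");print(tabs(f));print(st()); print(goal(down(-12.3),[.5394,.206,.06]))
```

```text
[([0.6545, 0.0234], 178), ([0.5399, 0.2109], 75), ([0.5319, 0.3242], 114), ([0.4559, 0.2013], 88), ([0.3823, 0.3365], 115)]
(12.0, array([0.5769, 0.0545, 0.2014]), np.float64(-12.08), array([-6.6, 11.7, 92. ,  0.2, 77.2, 95.4]), array([-1.8,  3. , -4.5]), 0.0596633896695103, 0.0)
(array([-0.1 ,  0.87,  0.22]), array([ -6.63, -14.  ,  14.27]))
```

Emit:
play_rows(rows=[[[0,0,0,-1.5,-3,3,0.3],[0,0,0,-3,-6,6,0.3],[0,0,0,-4.5,-9,9,0.3],[0,0,0,-6,-12,12,0.3],[0,0,0,-7.7,-14.5,14.5,0.3],[0,0,0,-7.7,-14.5,15.2,0.3],[0,0,0,-7.7,-14.5,15.2,0.3],[0,0,0,-7.7,-14.5,15.2,0.3]]])

```text
time_s: 12.8
ee_pos: [0.5396, 0.2054, 0.0593]
tool_rot: [[0.977, -0.213, 0.0], [-0.213, -0.977, -0.0], [0.0, 0.0, -1.0]]
wrist_force: [0.6, -0.2, 0.0]
grip_width: 0.0598
finger_force: 0.0
```

Run:
```python
from h import *
print(st()); print(goal(down(-12.3),[.5394,.206,.016]))
```

```text
(12.8, array([0.5396, 0.2054, 0.0593]), np.float64(-12.3), array([  8.9,  20.4,  98.7,  -0. ,  60.8, 111.2]), array([ 0.6, -0.2,  0. ]), 0.059781731414386516, 0.0)
(array([ 0.01, -0.03,  0.  ]), array([-0.03, -0.05,  4.33]))
```

Emit:
play_rows(rows=[[[0,0,0,0,0,2,0.3],[0,0,0,0,0,4.3,0.3],[0,0,0,0,0,4.3,0.3],[0,0,0,0,0,4.3,1],[0,0,0,0,0,4.3,1],[0,0,0,0,0,4.3,1],[0,0,0,0,0,4.3,1],[0,0,0,0,0,4.3,1]]])

```text
time_s: 13.6
ee_pos: [0.541, 0.2063, 0.0183]
tool_rot: [[0.977, -0.212, 0.004], [-0.212, -0.977, 0.0], [0.004, -0.001, -1.0]]
wrist_force: [-0.3, -1.5, 6.6]
grip_width: 0.0333
finger_force: 60.0
```

Emit:
play_rows(rows=[[[0,0,0,0,0,-3,1],[0,0,0,0,0,-6,1],[0,0,0,1,4,-6,1],[0,0,0,2,8,-6,1],[0,0,0,3,12,-6,1],[0,0,0,4,16,-6,1],[0,0,0,4.35,16.95,-6,1],[0,0,0,4.35,16.95,-6,1]]])

```text
time_s: 14.4
ee_pos: [0.5461, 0.0302, 0.0767]
tool_rot: [[0.977, -0.215, 0.001], [-0.215, -0.977, -0.0], [0.001, -0.0, -1.0]]
wrist_force: [0.4, 1.1, -0.1]
grip_width: 0.033
finger_force: 59.8
```

Run:
```python
from h import *
print(st()); print(goal(down(-12.3),[.5456,.0309,.010]));f=grab_frame("top");print(tabs(f))
g=grab_frame("side");a=f["img"][160:260,200:400,::-1];b=g["img"][180:310,260:420,::-1]
cv2.imwrite("pics/a6.png",np.vstack([cv2.resize(a,(600,300)),cv2.resize(b,(600,300))]))
```

```text
(14.4, array([0.5461, 0.0302, 0.0767]), np.float64(-12.41), array([ -9.5,  14.9, 103.5,   0. ,  61.6,  92.9]), array([ 0.4,  1.1, -0.1]), 0.03298004226873138, 59.79488968849182)
(array([-0.01, -0.07, -0.11]), array([-0.07, -0.06,  6.67]))
[([0.6505, 0.1158], 50), ([0.5994, -0.0531], 157), ([0.5962, 0.101], 54), ([0.5491, 0.0252], 52), ([0.5321, 0.3243], 113), ([0.4551, 0.1984], 110), ([0.3823, 0.3367], 116)]
```

View pics/a6.png

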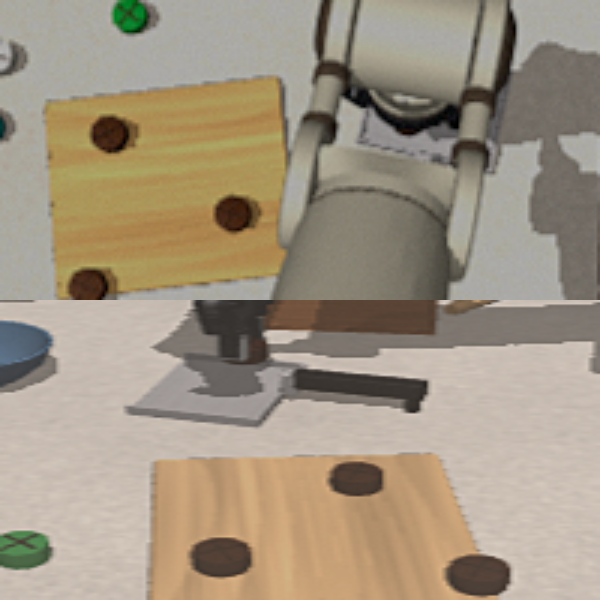

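Emit:
play_rows(rows=[[[0,0,0,0,0,2.5,1],[0,0,0,0,0,5,1],[0,0,0,0,0,6.2,1],[0,0,0,0,0,6.5,1],[0,0,0,0,0,6.5,1],[0,0,0,0,0,6.5,0.5],[0,0,0,0,0,6.5,0.5],[0,0,0,0,0,6.5,0.5]]])

```text
time_s: 15.3
ee_pos: [0.5462, 0.0314, 0.0119]
tool_rot: [[0.977, -0.212, 0.002], [-0.212, -0.977, -0.0], [0.002, -0.0, -1.0]]
wrist_force: [0.2, -1.3, 0.4]
grip_width: 0.0426
finger_force: 0.0
```

Emit:
play_rows(rows=[[[0,0,0,0,0,-2,0.5],[0,0,0,0,0,-5,0.4],[0,0,0,-1.3,-4.7,-5,0.3],[0,0,0,-2.6,-9.4,-5,0.3],[0,0,0,-3.9,-14.1,-5,0.3],[0,0,0,-5.2,-18.8,-5,0.3],[0,0,0,-6.5,-23.5,-5,0.3],[0,0,0,-7.6,-28.2,-5,0.3]]])

```text
time_s: 16.1
ee_pos: [0.5308, 0.3252, 0.0616]
tool_rot: [[0.977, -0.212, 0.001], [-0.212, -0.977, 0.0], [0.001, -0.0, -1.0]]
wrist_force: [1.0, 0.1, 1.0]
grip_width: 0.0598
finger_force: 0.0
```

Run:
```python
from h import *
print(st());f=grab_frame("top");print(tabs(f)); print(st()[1],goal(down(-12.3),[.5320,.3243,.016]))
```

```text
(16.1, array([0.5308, 0.3252, 0.0616]), np.float64(-12.25), array([ 20.4,  26.1,  90.9,  -0. ,  63. , 122.6]), array([1. , 0.1, 1. ]), 0.05976092366806374, 0.0)
[([0.5665, 0.3431], 406), ([0.5432, 0.031], 105), ([0.4534, 0.0284], 100), ([0.4553, 0.1984], 111)]
[0.53   0.3321 0.0621] (array([-0.32, -0.06,  0.27]), array([0.36, 0.75, 4.61]))
```

Emit:
play_rows(rows=[[[0,0,0,0,0,0,0.3],[0,0,0,0,0,1,0.3],[0,0,0,0,0,3,0.3],[0,0,0,0,0,4.5,0.3],[0,0,0,0,0,4.5,1],[0,0,0,0,0,4.5,1],[0,0,0,0,0,4.5,1],[0,0,0,0,0,4.5,1]]])

```text
time_s: 16.95
ee_pos: [0.5319, 0.3233, 0.0171]
tool_rot: [[0.977, -0.212, 0.002], [-0.212, -0.977, 0.001], [0.001, -0.001, -1.0]]
wrist_force: [-0.0, 0.4, -1.0]
grip_width: 0.0338
finger_force: 59.6
```

Emit:
play_rows(rows=[[[0,0,0,0,0,-4.5,1],[0,0,0,1.7,4.2,-6,1],[0,0,0,3.4,8.4,-6,1],[0,0,0,5.1,12.6,-6,1],[0,0,0,6.8,16.8,-6,1],[0,0,0,8.5,21,-6,1],[0,0,0,10.2,25.2,-6,1],[0,0,0,12,28.4,-6,1]]])

```text
time_s: 17.75
ee_pos: [0.5885, 0.0176, 0.077]
tool_rot: [[0.977, -0.213, 0.001], [-0.213, -0.977, -0.001], [0.001, 0.0, -1.0]]
wrist_force: [0.6, 0.5, 0.7]
grip_width: 0.0339
finger_force: 59.9
```

Emit:
play_rows(rows=[[[0,0,0,0,0,0,1],[0,0,0,0,0,0,1],[0,0,0,0,0,0,1],[0,0,0,0,0,0,1],[0,0,0,0,0,0,1],[0,0,0,0,0,0,1],[0,0,0,0,0,0,1],[0,0,0,0,0,0,1]]])

```text
time_s: 18.55
ee_pos: [0.5881, 0.0203, 0.0761]
tool_rot: [[0.977, -0.212, -0.0], [-0.212, -0.977, 0.0], [-0.0, -0.0, -1.0]]
wrist_force: [-0.2, 0.2, -0.3]
grip_width: 0.0336
finger_force: 59.9
```

Run:
```python
from h import *
print(st(),goal(down(-12.3),[.5885,.0215,.011]));f=grab_frame("top");print(tabs(f))
```

```text
(18.55, array([0.5881, 0.0203, 0.0761]), np.float64(-12.24), array([-9.8, 20.5, 96.5,  0. , 63. , 92.5]), array([-0.2,  0.2, -0.3]), 0.03356068476283742, 59.87811863422394) (array([-0.  ,  0.  ,  0.06]), array([ 0.02, -0.12,  6.51]))
[([0.6855, 0.0945], 107), ([0.6658, -0.071], 136), ([0.6054, 0.017], 134), ([0.455, 0.1986], 109), ([0.3824, 0.3365], 115)]
```

Emit:
play_rows(rows=[[[0,0,0,0,-0.1,2.5,1],[0,0,0,0,-0.1,5,1],[0,0,0,0,-0.1,6.2,1],[0,0,0,0,-0.1,6.5,1],[0,0,0,0,-0.1,6.5,1],[0,0,0,0,-0.1,6.5,0.5],[0,0,0,0,-0.1,6.5,0.5],[0,0,0,0,-0.1,6.5,0.5]]])

```text
time_s: 19.4
ee_pos: [0.5891, 0.021, 0.0121]
tool_rot: [[0.977, -0.212, 0.002], [-0.212, -0.977, -0.0], [0.002, -0.0, -1.0]]
wrist_force: [0.0, -0.3, -0.3]
grip_width: 0.0429
finger_force: 0.0
```

Emit:
play_rows(rows=[[[0,0,0,0,0,-2,0.5],[0,0,0,0,0,-5,0.4],[0,0,0,-3.2,-2.8,-5,0.3],[0,0,0,-6.4,-5.6,-5,0.3],[0,0,0,-9.8,-8.4,-5,0.3],[0,0,0,-13.2,-11.3,-5,0.3],[0,0,0,-16.8,-14.4,-5,0.3],[0,0,0,-16.8,-14.4,-5,0.3]]])

```text
time_s: 20.2
ee_pos: [0.4509, 0.2009, 0.0608]
tool_rot: [[0.978, -0.207, -0.003], [-0.207, -0.978, 0.001], [-0.003, -0.0, -1.0]]
wrist_force: [1.1, -1.0, -1.2]
grip_width: 0.0598
finger_force: 0.0
```

Emit:
play_rows(rows=[[[0,0,0,0,0,0,0.3],[0,0,0,0,0,1,0.3],[0,0,0,0,0,3,0.3],[0,0,0,0,0,4.5,0.3],[0,0,0,0,0,4.5,1],[0,0,0,0,0,4.5,1],[0,0,0,0,0,4.5,1],[0,0,0,0,0,4.5,1]]])

```text
time_s: 21.0
ee_pos: [0.4557, 0.1974, 0.0169]
tool_rot: [[0.977, -0.213, 0.002], [-0.213, -0.977, 0.0], [0.002, -0.001, -1.0]]
wrist_force: [-0.6, 0.2, 0.3]
grip_width: 0.0335
finger_force: 59.6
```

Emit:
play_rows(rows=[[[0,0,0,0,0,-3,1],[0,0,0,0,0,-6,1],[0,0,0,2.4,4,-6,1],[0,0,0,4.8,8,-6,1],[0,0,0,7.3,12,-6,1],[0,0,0,9.8,16,-6,1],[0,0,0,12.4,20,-6,1],[0,0,0,12.4,20,-6,1]]])

```text
time_s: 21.8
ee_pos: [0.5364, -0.0297, 0.0777]
tool_rot: [[0.976, -0.218, 0.005], [-0.218, -0.976, -0.003], [0.005, 0.002, -1.0]]
wrist_force: [0.2, 1.3, 0.9]
grip_width: 0.0336
finger_force: 59.9
```

Run:
```python
from h import *
f=grab_frame("top");print(tabs(f));print(st(),goal(down(-12.3),[.5336,-.0238,.011]))
```

```text
[([0.595, 0.0027], 182), ([0.5732, -0.1355], 131), ([0.5425, 0.0278], 59), ([0.3823, 0.3367], 116)]
(21.85, array([ 0.5349, -0.027 ,  0.0771]), np.float64(-12.5), array([-15.8,  13.3, 105.4,  -0. ,  61.2,  86.7]), array([-0.1,  0.7, -0.1]), 0.03334853122109032, 59.85932171344757) (array([ 0.02, -0.15, -0.2 ]), array([-0.22, -0.29,  6.61]))
```

Emit:
play_rows(rows=[[[0,0,0,0,0,0,1],[0,0,0,0,0,2.5,1],[0,0,0,0,0,5,1],[0,0,0,0,0,6.3,1],[0,0,0,0,0,6.5,1],[0,0,0,0,0,6.5,0.5],[0,0,0,0,0,6.5,0.5],[0,0,0,0,0,6.5,0.5]]])

```text
time_s: 22.65
ee_pos: [0.5345, -0.0244, 0.0124]
tool_rot: [[0.977, -0.212, 0.002], [-0.212, -0.977, -0.001], [0.002, 0.0, -1.0]]
wrist_force: [0.3, 0.2, -0.2]
grip_width: 0.0426
finger_force: 0.0
```

Emit:
play_rows(rows=[[[0,0,0,0,0,-2,0.5],[0,0,0,0,0,-5,0.4],[0,0,0,-2.5,-3.6,-5,0.3],[0,0,0,-5,-7.2,-5,0.3],[0,0,0,-7.5,-10.8,-5,0.3],[0,0,0,-10,-14.4,-5,0.3],[0,0,0,-12.5,-18,-5,0.3],[0,0,0,-15,-21.6,-5,0.3]]])

```text
time_s: 23.45
ee_pos: [0.4325, 0.2203, 0.0621]
tool_rot: [[0.977, -0.213, 0.002], [-0.213, -0.977, 0.001], [0.002, -0.001, -1.0]]
wrist_force: [0.4, -0.1, 0.6]
grip_width: 0.0594
finger_force: 0.0
```

Emit:
play_rows(rows=[[[0,0,0,-2.5,-3.6,0,0.3],[0,0,0,-5,-7.2,0,0.3],[0,0,0,-7.5,-10.4,0,0.3],[0,0,0,-7.5,-10.4,0,0.3],[0,0,0,-7.5,-10.4,0,0.3],[0,0,0,-7.5,-10.4,0,0.3],[0,0,0,-7.5,-10.4,0,0.3],[0,0,0,-7.5,-10.4,0,0.3]]])

```text
time_s: 24.25
ee_pos: [0.3821, 0.3354, 0.0612]
tool_rot: [[0.977, -0.214, 0.0], [-0.214, -0.977, -0.0], [0.0, -0.0, -1.0]]
wrist_force: [0.1, 0.4, 0.2]
grip_width: 0.0601
finger_force: 0.0
```

Run:
```python
from h import *
print(st(),goal(down(-12.3),[.3823,.3367,.016]))
f=grab_frame("top");print(tabs(f));crop(f,"a7",190,410,150,280,3.4)
```

```text
(24.25, array([0.3821, 0.3354, 0.0612]), np.float64(-12.36), array([ 27.6,  11.2, 110. ,  -0. ,  58.8, 130. ]), array([0.1, 0.4, 0.2]), 0.060126354643305784, 0.0) (array([-0.  , -0.01, -0.06]), array([-0.01, -0.13,  4.52]))
[([0.5877, 0.0201], 105), ([0.5433, 0.0312], 106), ([0.53, -0.0234], 105), ([0.4586, 0.0263], 116), ([0.4186, 0.382], 397)]
```

View pics/a7.png

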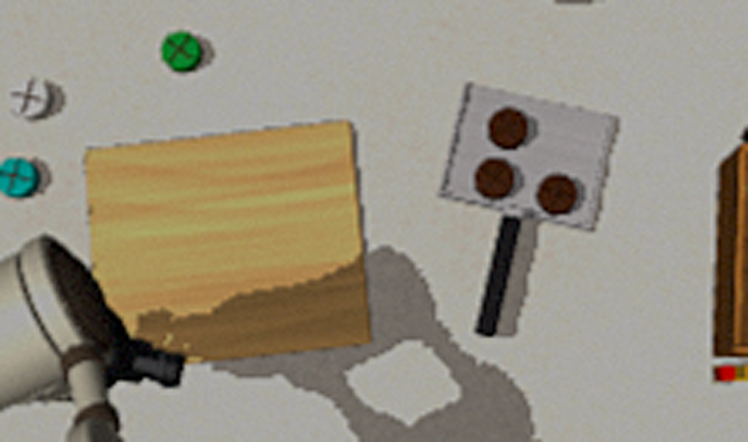

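Emit:
play_rows(rows=[[[0,0,0,0,-0.1,1,0.3],[0,0,0,0,-0.1,3,0.3],[0,0,0,0,-0.1,4.5,0.3],[0,0,0,0,-0.1,4.5,0.3],[0,0,0,0,-0.1,4.5,1],[0,0,0,0,-0.1,4.5,1],[0,0,0,0,-0.1,4.5,1],[0,0,0,0,-0.1,4.5,1]]])

```text
time_s: 25.1
ee_pos: [0.3826, 0.3376, 0.017]
tool_rot: [[0.977, -0.212, 0.002], [-0.212, -0.977, 0.001], [0.002, -0.001, -1.0]]
wrist_force: [-1.0, 0.6, 2.8]
grip_width: 0.0336
finger_force: 59.8
```

Emit:
play_rows(rows=[[[0,0,0,0,0,-3,1],[0,0,0,0,0,-6,1],[0,0,0,3.1,3.7,-6,1],[0,0,0,6.2,7.4,-6,1],[0,0,0,9.3,11.1,-6,1],[0,0,0,12.4,14.8,-6,1],[0,0,0,15.5,18.5,-6,1],[0,0,0,18.5,22,-6,1]]])

```text
time_s: 25.9
ee_pos: [0.5166, 0.0809, 0.0764]
tool_rot: [[0.977, -0.213, 0.001], [-0.213, -0.977, 0.0], [0.001, -0.0, -1.0]]
wrist_force: [1.0, 1.1, -0.1]
grip_width: 0.0333
finger_force: 59.8
```

Emit:
play_rows(rows=[[[0,0,0,3,3.6,0,1],[0,0,0,6,7.2,0,1],[0,0,0,8.3,10,0,1],[0,0,0,8.3,10,0,1],[0,0,0,8.3,10,0,1],[0,0,0,8.3,10,0,1],[0,0,0,8.3,10,0,1],[0,0,0,8.3,10,0,1]]])

```text
time_s: 26.7
ee_pos: [0.5753, -0.0312, 0.076]
tool_rot: [[0.978, -0.211, -0.0], [-0.211, -0.978, 0.0], [-0.0, -0.0, -1.0]]
wrist_force: [0.2, -0.2, 0.5]
grip_width: 0.0335
finger_force: 59.8
```

Run:
```python
from h import *
print(st(),goal(down(-12.3),[.5766,-.0332,.011]))
```

```text
(26.7, array([ 0.5753, -0.0312,  0.076 ]), np.float64(-12.16), array([-15.1,  18.9,  98.5,   0. ,  62.6,  87. ]), array([ 0.2, -0.2,  0.5]), 0.033546923861299385, 59.810591340065) (array([-0.01,  0.02,  0.14]), array([0.17, 0.16, 6.5 ]))
```

Emit:
play_rows(rows=[[[0,0,0,0.15,0.15,2.5,1],[0,0,0,0.15,0.15,5,1],[0,0,0,0.15,0.15,6.2,1],[0,0,0,0.15,0.15,6.5,1],[0,0,0,0.15,0.15,6.5,1],[0,0,0,0.15,0.15,6.5,0.5],[0,0,0,0.15,0.15,6.5,0.5],[0,0,0,0.15,0.15,6.5,0.5]]])

```text
time_s: 27.5
ee_pos: [0.5775, -0.0344, 0.0119]
tool_rot: [[0.977, -0.212, 0.001], [-0.212, -0.977, -0.0], [0.002, 0.0, -1.0]]
wrist_force: [0.2, -0.0, 0.1]
grip_width: 0.0424
finger_force: 0.0
```

Emit:
play_rows(rows=[[[0,0,0,0,0,-3,0.5],[0,0,0,0,0,-6,0.4],[0,0,0,-3,-1,-6,0.3],[0,0,0,-6,-2,-6,0.3],[0,0,0,-9.5,-3,-6,0.3],[0,0,0,-9.5,-3,-6,0.3],[0,0,0,-9.5,-3,-6,0.3],[0,0,0,-9.5,-3,-6,0.3]]])

```text
time_s: 28.3
ee_pos: [0.4918, 0.0147, 0.0719]
tool_rot: [[0.977, -0.213, 0.002], [-0.213, -0.977, -0.001], [0.002, 0.0, -1.0]]
wrist_force: [0.0, -0.3, 0.0]
grip_width: 0.0596
finger_force: 0.0
```

Run:
```python
from h import *
f=grab_frame("top");print(st(),tabs(f))
P=lambda u,v,z:px2w(f,190+u/3.4,150+v/3.4,z)[:2].round(4)
c=np.array([P(*q,.010) for q in((468,83),(619,118),(596,229),(440,195))]);print(c,c.mean(0),P(485,335,.042),P(510,217,.042))
g=grab_frame("side"); cv2.imwrite("pics/a8.png",np.hstack([cv2.resize(f["img"][150:260,290:400,::-1],(400,400)),cv2.resize(g["img"][170:270,270:390,::-1],(400,400))]))
```

```text
(28.35, array([0.4919, 0.0146, 0.0718]), np.float64(-12.28), array([-12.4,   7.8, 112.5,  -0. ,  59.6,  89.9]), array([ 0.6, -0.8,  0.7]), 0.059940030562997945, 0.0) [([0.5495, 0.0881], 114), ([0.5162, -0.0761], 137), ([0.4651, 0.0284], 80), ([0.4684, 0.0946], 53), ([0.4364, -0.0473], 51)]
[[ 0.6314  0.0548]
 [ 0.6014 -0.0797]
 [ 0.5019 -0.0595]
 [ 0.5297  0.0777]] [ 0.5661   -0.001675] [0.4063 0.0363] [0.5068 0.0165]
```

View pics/a8.png

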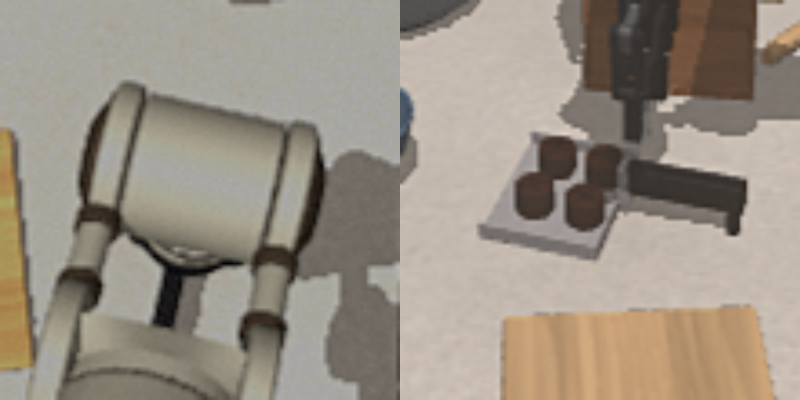

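Emit:
play_rows(rows=[[[0,0,0,-0.1,-0.1,2,0.3],[0,0,0,-0.1,-0.1,4,0.3],[0,0,0,-0.1,-0.1,5.5,0.3],[0,0,0,-0.1,-0.1,5.9,0.3],[0,0,0,-0.1,-0.1,5.9,0.6],[0,0,0,-0.1,-0.1,5.9,0.7],[0,0,0,-0.1,-0.1,5.9,0.75],[0,0,0,-0.1,-0.1,5.9,1]]])

```text
time_s: 29.2
ee_pos: [0.4909, 0.0164, 0.0133]
tool_rot: [[0.977, -0.212, 0.003], [-0.212, -0.977, -0.0], [0.003, -0.0, -1.0]]
wrist_force: [-1.0, 1.8, 4.2]
grip_width: 0.0172
finger_force: 60.1
```

Emit:
play_rows(rows=[[[0,0,0,0,0,0,1],[0,0,0,0,0,0,1],[0,0,0,0,0,0,1],[0,0,0,0,0,0,1],[0,0,0,0,0,-0.2,1],[0,0,0,0,0,-0.6,1],[0,0,0,0,0,-1.2,1],[0,0,0,0,0,-2,1]]])

```text
time_s: 30.0
ee_pos: [0.4887, 0.0166, 0.0319]
tool_rot: [[0.977, -0.212, -0.002], [-0.212, -0.977, 0.0], [-0.002, 0.0, -1.0]]
wrist_force: [0.0, -0.1, -3.3]
grip_width: 0.0171
finger_force: 59.2
```

Emit:
play_rows(rows=[[[0,0,0,0,0,-1,1],[0,0,0,0,0,-2,1],[0,0,0,0,0,-3,1],[0,0,0,0,0,-4,1],[0,0,0,0,0,-4.5,1],[0,0,0,0,0,-4.5,1],[0,0,0,0,0,-4.5,1],[0,0,0,0,0,-4.5,1]]])

```text
time_s: 30.8
ee_pos: [0.489, 0.0166, 0.0765]
tool_rot: [[0.977, -0.212, -0.001], [-0.212, -0.977, 0.0], [-0.001, -0.0, -1.0]]
wrist_force: [0.2, 0.3, -3.9]
grip_width: 0.017
finger_force: 59.2
```

Run:
```python
from h import *
f=grab_frame("top");print(st(),robot.sense()["torque"])
g=grab_frame("side"); crop(g,"a9",260,400,150,270,5)
```

```text
(30.85, array([0.489 , 0.0166, 0.0764]), np.float64(-12.25), array([-12.2,   7.1, 112.6,   0. ,  60.3,  90. ]), array([-0.6, -0.3, -3.5]), 0.016949084448358805, 59.2502760887146) [0.01337519 0.16724062 0.02723176]
```

View pics/a9.png

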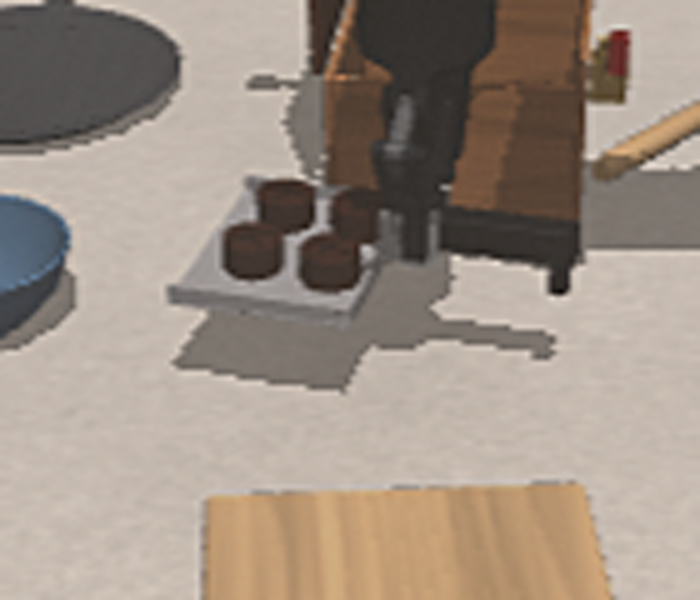

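Emit:
play_rows(rows=[[[0,0,0,0,0,-0.8,1],[0,0,0,0,0,-2.4,1],[0,0,0,0,0,-4.8,1],[0,0,0,0,0,-7.5,1],[0,0,0,0,0,-10.5,1],[0,0,0,0,0,-13.5,1],[0,0,0,0,0,-15.8,1],[0,0,0,0,0,-17,1]]])

```text
time_s: 31.7
ee_pos: [0.4906, 0.0163, 0.25]
tool_rot: [[0.977, -0.212, 0.004], [-0.212, -0.977, -0.001], [0.004, -0.0, -1.0]]
wrist_force: [1.8, 0.2, -2.8]
grip_width: 0.0169
finger_force: 59.2
```

Emit:
play_rows(rows=[[[0,0,0,-0.3,0.1,0,1],[0,0,-1,-1,0.2,0,1],[0,0,-2.5,-2.4,0.5,0,1],[0,0,-4.5,-4.2,0.9,0,1],[0,0,-6.5,-6.2,1.3,0,1],[0,0,-8.3,-7.8,1.7,0,1],[0,0,-9.5,-8.8,1.9,0,1],[0,0,-9.8,-9.1,2,0,1]]])

```text
time_s: 32.5
ee_pos: [0.3943, 0.0167, 0.2451]
tool_rot: [[0.999, -0.042, -0.004], [-0.042, -0.999, 0.001], [-0.004, -0.001, -1.0]]
wrist_force: [0.3, 0.3, -2.5]
grip_width: 0.0172
finger_force: 59.2
```

Emit:
play_rows(rows=[[[0,0,0,0,0,0,1],[0,0,0,0,0.5,0,1],[0,0,0,0,1.5,0,1],[0,0,0,0,3,0,1],[0,0,0,0,5,0,1],[0,0,0,0,7.5,0,1],[0,0,0,0,10,0,1],[0,0,0,0,12.5,0,1]]])

```text
time_s: 33.3
ee_pos: [0.391, -0.1105, 0.247]
tool_rot: [[0.999, -0.043, -0.0], [-0.043, -0.999, -0.0], [-0.0, 0.0, -1.0]]
wrist_force: [0.6, -0.1, -3.3]
grip_width: 0.0172
finger_force: 59.2
```

Emit:
play_rows(rows=[[[0,0,0,0,2.5,0,1],[0,0,0,0,5,0,1],[0,0,0,0,7.5,0,1],[0,0,0,0,9.8,0,1],[0,0,0,0,11.6,0,1],[0,0,0,0,12.8,0,1],[0,0,0,0,13.5,0,1],[0,0,0,0,13.5,0,1]]])

```text
time_s: 34.1
ee_pos: [0.3852, -0.2442, 0.2469]
tool_rot: [[0.999, -0.044, -0.0], [-0.044, -0.999, 0.0], [-0.0, -0.0, -1.0]]
wrist_force: [-0.4, 0.2, -3.1]
grip_width: 0.0171
finger_force: 59.2
```

Run:
```python
from h import *
print(st(),robot.sense()["torque"],goal(down(-2.5),[.397,-.2442,.24]))
f=grab_frame("top");I=f["img"].astype(int);r,g,b=I[...,0],I[...,1],I[...,2]
print([x for x in blobs((r<85)&(r>g)&(g<55)&(b<50),30) if 370<x[0][0]<500 and 120<x[0][1]<270])
```

```text
(34.1, array([ 0.3852, -0.2442,  0.2469]), np.float64(-2.51), array([-47.6,  -9.8, 108.5,  -0. ,  81.3,  44.9]), array([-0.4,  0.2, -3.1]), 0.017060847117362568, 59.17762756347656) [-0.01468158  0.18340971  0.01842466] (array([-0.01,  0.02, -0.01]), array([ 1.18, -0.05,  0.69]))
[([449.18, 183.58], 1343), ([403.29, 226.29], 319), ([429.77, 199.79], 314), ([483.21, 227.77], 655), ([445.33, 214.59], 191), ([469.71, 216.51], 195), ([444.88, 234.16], 196), ([412.96, 242.17], 46), ([456.96, 269.81], 165), ([473.79, 266.77], 39)]
```

Emit:
play_rows(rows=[[[0,-6,0,0.1,0,0.5,1],[0,-12,0,0.2,0,0.95,1],[0,-18,0,0.3,0,1.4,1],[0,-24,0,0.2,0,1.85,1],[0,-30,0,0.05,0,2.25,1],[0,-36,0,-0.1,0,2.65,1],[0,-42,0,-0.25,0,2.5,1],[0,-48,0,-0.4,0,2.35,1]]])

```text
time_s: 34.95
ee_pos: [0.3823, -0.2427, 0.2237]
tool_rot: [[0.667, -0.041, -0.744], [-0.028, -0.999, 0.03], [-0.744, 0.0, -0.668]]
wrist_force: [-0.1, -0.0, -3.1]
grip_width: 0.017
finger_force: 59.4
```

Run:
```python
from h import *
print(st(),robot.sense()["torque"],robot.sense()["tool_rot"].round(3))
```

```text
(34.95, array([ 0.3823, -0.2427,  0.2237]), np.float64(-2.38), array([-32.9,  26.7,  82.3, -24.3, 112.8,  58.6]), array([-0.1, -0. , -3.1]), 0.016981182393960206, 59.40716564655304) [-0.01201066 -0.6177992   0.06841287] [[ 0.667 -0.041 -0.744]
 [-0.028 -0.999  0.03 ]
 [-0.744  0.    -0.668]]
```

Emit:
play_rows(rows=[[[0,-6,0,-0.2,0,0,1],[0,-12,0,-0.4,0,0,1],[0,-12,0,-0.4,0,0,1],[0,-12,0,-0.4,0,0,1],[0,-12,0,-0.4,0,0,1],[0,-12,0,-0.4,0,0,1],[0,-12,0,-0.4,0,0,1],[0,-12,0,-0.4,0,0,1]]])

```text
time_s: 35.75
ee_pos: [0.3786, -0.2433, 0.2271]
tool_rot: [[0.501, -0.043, -0.864], [-0.022, -0.999, 0.037], [-0.865, 0.001, -0.501]]
wrist_force: [-0.7, 0.5, -2.2]
grip_width: 0.0169
finger_force: 59.4
```

Run:
```python
from h import *
print(st(),robot.sense()["torque"]);g=grab_frame("side")
I=g["img"].astype(int);r,gg,b=I[...,0],I[...,1],I[...,2]
print([x for x in blobs((r<85)&(r>gg)&(gg<55)&(b<50),15) if 260<x[0][0]<460 and 90<x[0][1]<330])
```

```text
(35.75, array([ 0.3786, -0.2433,  0.2271]), np.float64(-2.52), array([-31.6,  34.2,  77.6, -29.5, 121. ,  58.2]), array([-0.7,  0.5, -2.2]), 0.016922045293325264, 59.431596994400024) [-0.04858122 -0.71054176  0.00729935]
[([325.63, 124.28], 515), ([361.1, 103.22], 987), ([406.26, 95.93], 27), ([423.19, 96.38], 21), ([423.5, 113.0], 54), ([350.48, 124.64], 42), ([370.62, 125.16], 37), ([391.68, 125.37], 41), ([412.72, 125.77], 43), ([433.81, 125.84], 43)]
```

Emit:
play_rows(rows=[[[0,8,0,0.26,0,0,1],[0,16,0,0.52,0,-0.05,1],[0,24,0,0.77,0,-0.15,1],[0,32,0,1.0,0,-0.3,1],[0,40,0,1.2,0,-0.45,1],[0,48,0,1.4,0,-0.65,1],[0,56,0,1.6,0,-0.85,1],[0,60,0,1.65,0,-0.95,1]]])

```text
time_s: 36.6
ee_pos: [0.3941, -0.2437, 0.2176]
tool_rot: [[0.999, -0.044, 0.004], [-0.044, -0.999, -0.001], [0.004, 0.001, -1.0]]
wrist_force: [0.4, 0.0, -3.3]
grip_width: 0.0169
finger_force: 59.3
```

Emit:
play_rows(rows=[[[0,0,0,0,0,-1,1],[0,0,0,-1,-2,-2,1],[0,0,0,-1,-6,-2,1],[0,0,0,-1,-10,-2,1],[0,0,0,-1,-14,-2,1],[0,0,0,-1,-18,-2,1],[0,0,0,-1,-22,-2,1],[0,0,0,-1,-24,-2,1]]])

```text
time_s: 37.4
ee_pos: [0.395, -0.0011, 0.2378]
tool_rot: [[0.999, -0.04, -0.002], [-0.04, -0.999, -0.0], [-0.002, 0.0, -1.0]]
wrist_force: [0.3, -0.2, -2.1]
grip_width: 0.0173
finger_force: 59.3
```

Emit:
play_rows(rows=[[[0,0,0,0,0,0,1],[0,0,0,0,0,0,1],[0,0,0,0,0,0,1],[0,0,0,0,0,0,1],[0,0,0,0,0,0,1],[0,0,0,0,0,0,1],[0,0,0,0,0,0,1],[0,0,0,0,0,0,1]]])

```text
time_s: 38.2
ee_pos: [0.3953, -0.0038, 0.237]
tool_rot: [[0.999, -0.043, -0.0], [-0.043, -0.999, -0.0], [-0.0, 0.0, -1.0]]
wrist_force: [0.1, 1.0, -2.6]
grip_width: 0.0173
finger_force: 59.3
```

Run:
```python
from h import *
print(st(),robot.sense()["torque"],goal(down(-12.3),[.489,.0166,.06]));f=grab_frame("top");g=grab_frame("side")
a=f["img"][160:280,300:500,::-1];b=g["img"][80:240,260:420,::-1]
cv2.imwrite("pics/a10.png",np.hstack([cv2.resize(a,(450,270+0)),cv2.resize(b,(330,270))]))
I=f["img"].astype(int);r,gg,b=I[...,0],I[...,1],I[...,2]
print([x for x in blobs((r<85)&(r>gg)&(gg<55)&(b<50),30) if 300<x[0][0]<500 and 140<x[0][1]<290])
np.save("f.npy",f["img"])
```

```text
(38.2, array([ 0.3953, -0.0038,  0.237 ]), np.float64(-2.47), array([-18.2, -19.8, 117.7,  -0. ,  82.1,  74.3]), array([ 0.1,  1. , -2.6]), 0.017331973845875325, 59.34994161128998) [0.00867793 0.14179214 0.02254855] (array([0.  , 0.01, 9.83]), array([ 9.27, -2.45, 17.7 ]))
[([449.23, 183.58], 1353), ([434.97, 222.29], 1879), ([322.45, 227.38], 124), ([421.59, 222.62], 147), ([441.8, 226.32], 158), ([439.66, 255.19], 58), ([324.63, 260.05], 43), ([349.77, 276.19], 91), ([376.0, 278.74], 34), ([385.32, 281.82], 40), ([311.68, 286.79], 80)]
```

View pics/a10.png

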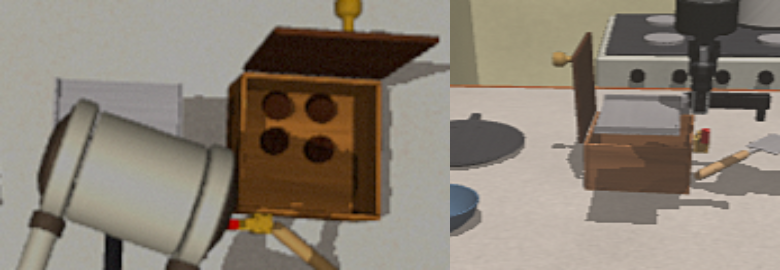

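Emit:
play_rows(rows=[[[0,0,1.5,1.5,-0.4,1,1],[0,0,3,3,-0.8,3,1],[0,0,5,5,-1.2,6,1],[0,0,7,7,-1.8,9,1],[0,0,9,8.5,-2.3,12,1],[0,0,9.8,9.3,-2.45,15,1],[0,0,9.8,9.3,-2.45,17.7,1],[0,0,9.8,9.3,-2.45,17.7,1]]])

```text
time_s: 39.1
ee_pos: [0.4858, 0.0176, 0.0561]
tool_rot: [[0.977, -0.212, -0.009], [-0.212, -0.977, 0.002], [-0.009, 0.0, -1.0]]
wrist_force: [-1.1, 0.1, -2.3]
grip_width: 0.0171
finger_force: 59.3
```

Emit:
play_rows(rows=[[[0,0,0,0,0,0,1],[0,0,0,0,0,0,1],[0,0,0,0,0,1,1],[0,0,0,0,0,2,1],[0,0,0,0,0,3,1],[0,0,0,0,0,4,1],[0,0,0,0,0,4.3,1],[0,0,0,0,0,4.3,1]]])

```text
time_s: 39.9
ee_pos: [0.4886, 0.0169, 0.0161]
tool_rot: [[0.977, -0.212, -0.002], [-0.212, -0.977, 0.0], [-0.002, -0.0, -1.0]]
wrist_force: [0.5, 0.9, -2.7]
grip_width: 0.0169
finger_force: 59.3
```

Run:
```python
from h import *
print(st(),goal(down(-12.3),[.489,.0166,.013]))
```

```text
(39.9, array([0.4886, 0.0169, 0.0161]), np.float64(-12.26), array([-12.2,  13.5, 113.7,   0. ,  52.9,  90. ]), array([ 0.5,  0.9, -2.7]), 0.01689211630548647, 59.340614676475525) (array([-0.  ,  0.11,  0.04]), array([0.05, 0.02, 0.31]))
```

Emit:
play_rows(rows=[[[0,0,0,0,0,0.15,1],[0,0,0,0,0,0.3,1],[0,0,0,0,0,0.3,1],[0,0,0,0,0,0.3,0.7],[0,0,0,0,0,0.3,0.5],[0,0,0,0,0,0.3,0.3],[0,0,0,0,0,0.3,0.3],[0,0,0,0,0,0.3,0.3]]])

```text
time_s: 40.7
ee_pos: [0.4895, 0.0168, 0.0142]
tool_rot: [[0.977, -0.212, 0.0], [-0.212, -0.977, -0.0], [0.0, -0.0, -1.0]]
wrist_force: [-0.4, -0.5, 0.0]
grip_width: 0.0599
finger_force: 0.0
```

Emit:
play_rows(rows=[[[0,0,0,0,0,-2,0.3],[0,0,0,0,0,-6,0.3],[0,0,0,0,0,-10.5,0.3],[0,0,0,0,0,-15,0.3],[0,0,0,0,0,-19.5,0.3],[0,0,0,0,0,-24,0.3],[0,0,0,0,0,-28.5,0.3],[0,0,0,0,0,-33,0.3]]])

```text
time_s: 41.5
ee_pos: [0.4889, 0.0169, 0.346]
tool_rot: [[0.977, -0.212, 0.0], [-0.212, -0.977, -0.0], [0.0, -0.0, -1.0]]
wrist_force: [1.9, -0.3, 0.3]
grip_width: 0.0597
finger_force: 0.0
```

Run:
```python
from h import *
print(st(),goal(down(-2.45),[.612,-.2537,.35]))
```

```text
(41.5, array([0.4889, 0.0169, 0.346 ]), np.float64(-12.25), array([-12.2,  -6.9,  94.9,   0. ,  92. ,  90. ]), array([ 1.9, -0.3,  0.3]), 0.059668856022392504, 0.0) (array([-0.  , -0.03, -9.8 ]), array([17.77, 23.83, -0.4 ]))
```

Emit:
play_rows(rows=[[[0,0,-2,2.6,3.4,0,0.3],[0,0,-4,5.2,6.8,0,0.3],[0,0,-6,7.8,10.3,0,0.3],[0,0,-8,10.4,13.8,0,0.3],[0,0,-9.8,13,17.4,0,0.3],[0,0,-9.8,15.5,20.7,0,0.3],[0,0,-9.8,17.8,23.8,0,0.3],[0,0,-9.8,17.8,23.8,0,0.3]]])

```text
time_s: 42.3
ee_pos: [0.6129, -0.2579, 0.3413]
tool_rot: [[0.999, -0.047, -0.003], [-0.047, -0.999, 0.0], [-0.003, -0.0, -1.0]]
wrist_force: [-0.4, 0.1, -0.4]
grip_width: 0.0597
finger_force: 0.0
```

Emit:
play_rows(rows=[[[0,0,0,0,0,0,0.3],[0,0,0,0,0,0,0.3],[0,0,0,0,0,0,0.3],[0,0,0,0,0,0,0.3],[0,0,0,0,0,1,0.3],[0,0,0,0,0,3,0.3],[0,0,0,0,0,4,0.3],[0,0,0,0,0,4,0.3]]])

```text
time_s: 43.1
ee_pos: [0.6118, -0.2528, 0.3012]
tool_rot: [[0.999, -0.043, -0.004], [-0.043, -0.999, 0.003], [-0.004, -0.002, -1.0]]
wrist_force: [0.7, 0.5, -0.9]
grip_width: 0.0598
finger_force: 0.0
```

Run:
```python
from h import *
print(st(),goal(down(-2.45),[.612,-.2537,.2225]))
```

```text
(43.1, array([ 0.6118, -0.2528,  0.3012]), np.float64(-2.44), array([-32.9,  20.3,  70.3,   0. ,  89.7,  59.6]), array([ 0.7,  0.5, -0.9]), 0.05976606931447269, 0.0) (array([-0.14,  0.24,  0.01]), array([0.06, 0.11, 7.87]))
```

Emit:
play_rows(rows=[[[0,0,0,0,0.1,3,0.3],[0,0,0,0,0.1,6,0.3],[0,0,0,0,0.1,7.8,0.3],[0,0,0,0,0.1,7.8,0.3],[0,0,0,0,0.1,7.8,1],[0,0,0,0,0.1,7.8,1],[0,0,0,0,0.1,7.8,1],[0,0,0,0,0.1,7.8,1]]])

```text
time_s: 43.9
ee_pos: [0.6141, -0.2539, 0.2288]
tool_rot: [[0.999, -0.042, 0.004], [-0.042, -0.999, -0.0], [0.004, -0.0, -1.0]]
wrist_force: [1.3, 4.5, 6.7]
grip_width: 0.0253
finger_force: 58.8
```

Emit:
play_rows(rows=[[[0,0,0,-0.7,0,-0.25,1],[0,0,0,-1.45,0,-0.5,1],[0,0,0,-2.4,0,-0.75,1],[0,0,0,-3.45,0,-0.9,1],[0,0,0,-4.5,0,-1.0,1],[0,0,0,-5.5,0,-1.0,1],[0,0,0,-6.5,0,-0.95,1],[0,0,0,-7.55,0,-0.8,1]]])

```text
time_s: 44.7
ee_pos: [0.5389, -0.2504, 0.236]
tool_rot: [[0.999, -0.042, 0.005], [-0.042, -0.999, 0.0], [0.005, -0.001, -1.0]]
wrist_force: [3.8, 6.0, 2.3]
grip_width: 0.0253
finger_force: 60.0
```

Run:
```python
from h import *
print(st(),goal(down(-2.45),[.5374,-.2502,.2295]))
```

```text
(44.7, array([ 0.5389, -0.2504,  0.236 ]), np.float64(-2.41), array([-36.7,  11.5,  88.2,   0.2,  80.1,  55.7]), array([3.8, 6. , 2.3]), 0.025294619785068216, 60.004692484944826) (array([-0.04, -0.31,  0.04]), array([-0.15, -0.01,  0.65]))
```

Emit:
play_rows(rows=[[[0,0,0,-1,0,0.2,1],[0,0,0,-2,0,0.45,1],[0,0,0,-2.95,0,0.8,1],[0,0,0,-3.9,0,1.2,1],[0,0,0,-4.8,0,1.7,1],[0,0,0,-5.7,0,2.2,1],[0,0,0,-6.5,0,2.8,1],[0,0,0,-7.3,0,3.4,1]]])

```text
time_s: 45.5
ee_pos: [0.465, -0.2469, 0.2016]
tool_rot: [[0.999, -0.042, 0.003], [-0.042, -0.999, 0.002], [0.003, -0.002, -1.0]]
wrist_force: [0.7, 8.7, 2.8]
grip_width: 0.0253
finger_force: 60.2
```

Emit:
play_rows(rows=[[[0,0,0,-0.75,0,0.7,1],[0,0,0,-1.45,0,1.45,1],[0,0,0,-2.1,0,2.25,1],[0,0,0,-2.7,0,3.1,1],[0,0,0,-3.2,0,3.95,1],[0,0,0,-3.7,0,4.85,1],[0,0,0,-4.1,0,5.8,1],[0,0,0,-4.4,0,6.6,1]]])

```text
time_s: 46.3
ee_pos: [0.4205, -0.2448, 0.1341]
tool_rot: [[0.999, -0.043, 0.001], [-0.043, -0.999, 0.003], [0.0, -0.003, -1.0]]
wrist_force: [3.2, 8.2, 16.5]
grip_width: 0.0249
finger_force: 62.6
```

Run:
```python
from h import *
f=grab_frame("side");print(st(),goal(down(-2.45),[.4202,-.2447,.1278]))
```

```text
(46.35, array([ 0.4206, -0.2448,  0.1344]), np.float64(-2.46), array([-44.6,   1.7, 111. ,   0.2,  67.5,  47.8]), array([-0.7,  8.5, -0.4]), 0.025249051657753187, 59.86286213679705) (array([-0.18, -0.04, -0.01]), array([-0.04, -0.01,  0.66]))
```

Emit:
play_rows(rows=[[[0,0,0,0,0,0.2,1],[0,0,0,0,0,0.4,1],[0,0,0,0,0,0.4,1],[0,0,0,0,0,0.4,0.3],[0,0,0,0,0,0.2,0.3],[0,0,0,0,0,0.2,0.3],[0,0,0,0,0,-2.5,0.3],[0,0,0,0,0,-5,0.3]]])

```text
time_s: 47.15
ee_pos: [0.4199, -0.2462, 0.184]
tool_rot: [[0.999, -0.043, -0.001], [-0.043, -0.999, 0.001], [-0.001, -0.001, -1.0]]
wrist_force: [0.7, -0.5, 0.5]
grip_width: 0.0597
finger_force: 0.0
```

Emit:
play_rows(rows=[[[0,0,0,0,0,0,1],[0,0,0,0,0,0,1],[0,0,0,0,0,0,1],[0,0,0,0,0,0,1],[0,0,0,0,0,0,1],[0,0,0,0,0,0,1],[0,0,0,0,0,0.7,1],[0,0,0,0,0,1.4,1]]])

```text
time_s: 47.95
ee_pos: [0.4204, -0.2463, 0.1694]
tool_rot: [[0.999, -0.043, 0.0], [-0.043, -0.999, -0.0], [0.0, 0.0, -1.0]]
wrist_force: [0.5, -0.7, -0.2]
grip_width: -0.0001
finger_force: 0.0
```

Run:
```python
from h import *
print(st())
```

```text
(47.95, array([ 0.4204, -0.2463,  0.1694]), np.float64(-2.46), array([-44.6,  -0.8, 109.2,  -0. ,  71.6,  47.8]), array([ 0.5, -0.7, -0.2]), -8.758622131896784e-05, 0.0)
```

Emit:
play_rows(rows=[[[0,0,0,0,0,0.4,1],[0,0,0,0,0,0.8,1],[0,0,0,0,0,1.2,1],[0,0,0,0,0,1.5,1],[0,0,0,0,0,1.7,1],[0,0,0,0,0,1.9,1],[0,0,0,0,0,2.0,1],[0,0,0,0,0,2.0,1]]])

```text
time_s: 48.75
ee_pos: [0.4205, -0.2465, 0.1514]
tool_rot: [[0.999, -0.043, -0.0], [-0.043, -0.999, -0.0], [-0.0, 0.0, -1.0]]
wrist_force: [-3.8, 2.7, 8.0]
grip_width: 0.0003
finger_force: 4.5
```

Emit:
play_rows(rows=[[[0,0,0,0,0,0.1,1],[0,0,0,0,0,0.2,1],[0,0,0,0,0,0.2,1],[0,0,0,0,0,0.2,1],[0,0,0,0,0,0.2,1],[0,0,0,0,0,0.2,1],[0,0,0,0,0,0.2,1],[0,0,0,0,0,0.2,1]]])

```text
time_s: 49.55
ee_pos: [0.4205, -0.2465, 0.1512]
tool_rot: [[0.999, -0.042, -0.0], [-0.042, -0.999, -0.001], [-0.0, 0.001, -1.0]]
wrist_force: [-9.2, 7.6, 20.6]
grip_width: 0.0001
finger_force: 10.3
```

Emit:
play_rows(rows=[[[0,0,0,0,0,-2.5,1],[0,0,0,0,0,-5,1],[0,0,-8,0,0,-5.3,0.64],[0,0,-16,0,0,-5.3,0.64],[0,0,-24,0,0,-5.3,0.64],[0,0,-32,0,0,-5.3,0.64],[0,0,-40,0,0,-5.3,0.64],[0,0,-48,0,0,-5.3,0.64]]])

```text
time_s: 50.35
ee_pos: [0.4205, -0.2464, 0.2011]
tool_rot: [[0.696, 0.718, 0.0], [0.718, -0.696, -0.0], [0.0, 0.0, -1.0]]
wrist_force: [0.0, -0.2, -0.1]
grip_width: 0.0307
finger_force: 0.0
```

Emit:
play_rows(rows=[[[0,0,-8,0.6,-1.5,0,0.64],[0,0,-16,1.4,-3.5,0,0.64],[0,0,-24,2.4,-6,0,0.64],[0,0,-32,3.4,-8.5,0,0.64],[0,0,-40,4.1,-10.3,0,0.64],[0,0,-48,4.1,-10.3,0,0.64],[0,0,-50.5,4.1,-10.3,0,0.64],[0,0,-50.5,4.1,-10.3,0,0.64]]])

```text
time_s: 51.15
ee_pos: [0.3757, -0.1449, 0.2012]
tool_rot: [[-0.106, 0.994, 0.001], [0.994, 0.106, -0.0], [-0.0, 0.001, -1.0]]
wrist_force: [0.0, -0.2, 0.4]
grip_width: 0.0309
finger_force: 0.0
```

Run:
```python
from h import *
print(st(),goal(down(93),[.3765,-.1455,.123]))
p=np.array([.3786,-.1864])
R0=down(93);t0=np.array([.3765,-.1455])
for k in range(1,13):
    y=93-8*k; a=np.radians(y); t=np.array([*(p+.0415*np.array([np.cos(a),np.sin(a)])-t0),0])
    print(y,(R0.T@t*100).round(2),8*k)
```

```text
(51.15, array([ 0.3757, -0.1449,  0.2012]), np.float64(96.06), array([-38.4, -16.8, 119.5,   0. ,  77.3, -44.5]), array([ 0. , -0.2,  0.4]), 0.030861968783040337, 0.0) (array([0.03, 0.03, 3.06]), array([-0.07,  0.07,  7.82]))
85 [0.01 0.57 0.  ] 8
77 [-0.11  1.14  0.  ] 16
69 [-0.3   1.68  0.  ] 24
61 [-0.58  2.19  0.  ] 32
53 [-0.92  2.66  0.  ] 40
45 [-1.32  3.08  0.  ] 48
37 [-1.77  3.44  0.  ] 56
29 [-2.28  3.73  0.  ] 64
21 [-2.81  3.94  0.  ] 72
13 [-3.37  4.08  0.  ] 80
5 [-3.95  4.14  0.  ] 88
-3 [-4.53  4.12  0.  ] 96
```

Emit:
play_rows(rows=[[[0,0,1.5,0,0.05,2,0.64],[0,0,3,-0.05,0.05,4,0.64],[0,0,3,-0.05,0.05,6,0.64],[0,0,3,-0.05,0.05,7,0.64],[0,0,3,-0.05,0.05,7.8,0.64],[0,0,3,-0.05,0.05,7.8,0.64],[0,0,3,-0.05,0.05,7.8,0.76],[0,0,3,-0.05,0.05,7.8,0.76]]])

```text
time_s: 51.95
ee_pos: [0.3768, -0.1458, 0.1239]
tool_rot: [[-0.053, 0.999, 0.001], [0.999, 0.053, -0.001], [-0.001, 0.001, -1.0]]
wrist_force: [-0.5, -0.1, 0.4]
grip_width: 0.0208
finger_force: 0.0
```

Run:
```python
from h import *
print(st())
```

```text
(51.95, array([ 0.3768, -0.1458,  0.1239]), np.float64(93.04), array([-38.4, -11. , 124.1,  -0. ,  66.8, -41.5]), array([-0.5, -0.1,  0.4]), 0.020780373336422055, 0.0)
```

Emit:
play_rows(rows=[[[0,0,8,0,0.55,0,0.76],[0,0,16,-0.1,1.15,0,0.76],[0,0,24,-0.3,1.7,0,0.76],[0,0,32,-0.6,2.2,0,0.76],[0,0,40,-0.9,2.65,0,0.76],[0,0,48,-1.3,3.1,0,0.76],[0,0,56,-1.75,3.45,0,0.76],[0,0,64,-2.3,3.75,0,0.76]]])

```text
time_s: 52.75
ee_pos: [0.4151, -0.1663, 0.1235]
tool_rot: [[0.877, 0.481, 0.0], [0.481, -0.877, 0.0], [0.0, -0.0, -1.0]]
wrist_force: [-0.7, 1.2, 0.6]
grip_width: 0.0205
finger_force: 0.9
```

Emit:
play_rows(rows=[[[0,0,8,-0.05,0.6,0,0.76],[0,0,16,-0.15,1.15,0,0.76],[0,0,24,-0.35,1.7,0,0.76],[0,0,32,-0.65,2.2,0,0.76],[0,0,32,-0.65,2.2,0,0.76],[0,0,32,-0.65,2.2,0,0.76],[0,0,32,-0.65,2.2,0,0.76],[0,0,32,-0.65,2.2,0,0.76]]])

```text
time_s: 53.55
ee_pos: [0.4199, -0.1886, 0.1232]
tool_rot: [[0.999, -0.05, 0.0], [-0.05, -0.999, -0.0], [0.0, 0.0, -1.0]]
wrist_force: [-0.1, -0.5, -0.1]
grip_width: 0.0207
finger_force: 0.0
```

Emit:
play_rows(rows=[[[0,0,0,0,0,0,0.64],[0,0,0,0,0,0,0.64],[0,0,0,0,0,-2,0.64],[0,0,0,0,0,-6,0.64],[0,0,0,0,0,-10,0.64],[0,0,0,0,0,-14,0.64],[0,0,0,0,0,-18,0.64],[0,0,0,0,0,-18,0.64]]])

```text
time_s: 54.35
ee_pos: [0.4221, -0.1905, 0.3096]
tool_rot: [[0.999, -0.051, 0.009], [-0.051, -0.999, -0.008], [0.01, 0.007, -1.0]]
wrist_force: [-0.7, 0.2, 0.7]
grip_width: 0.0309
finger_force: 0.0
```

Emit:
play_rows(rows=[[[0,0,0,-2,4,0,0.3],[0,0,0,-4,8,0,0.3],[0,0,0,-6,12,0,0.3],[0,0,0,-8,16,0,0.3],[0,0,0,-10,20,0,0.3],[0,0,0,-12,24,0,0.3],[0,0,0,-14,28,0,0.3],[0,0,0,-16,32,0,0.3]]])

```text
time_s: 55.15
ee_pos: [0.2423, -0.5013, 0.3022]
tool_rot: [[0.999, -0.052, 0.0], [-0.052, -0.999, 0.001], [-0.0, -0.001, -1.0]]
wrist_force: [0.9, -0.1, -0.2]
grip_width: 0.0595
finger_force: 0.0
```

Emit:
play_rows(rows=[[[0,0,0,0,0,0,0.3],[0,0,0,0,0,0,0.3],[0,0,0,0,0,0,0.3],[0,0,0,0,0,0,0.3],[0,0,0,0,0,0,0.3],[0,0,0,0,0,0,0.3],[0,0,0,0,0,0,0.3],[0,0,0,0,0,0,0.3]]])

```text
time_s: 55.95
ee_pos: [0.2437, -0.5, 0.3031]
tool_rot: [[0.999, -0.051, 0.0], [-0.051, -0.999, -0.0], [0.0, 0.0, -1.0]]
wrist_force: [-0.2, -0.1, -0.3]
grip_width: 0.0598
finger_force: 0.0
```

Run:
```python
from h import *
print(st());f=grab_frame("top");I=f["img"].astype(int);r,gg,b=I[...,0],I[...,1],I[...,2]
w=lambda B:[x for x in B if 300<x[0][0]<500 and 130<x[0][1]<290]
R=w(blobs((r>150)&(gg<60)&(b<60),4)); print(R,[px2w(f,*x[0],.144)[:2] for x in R],w(blobs((r>150)&(gg>110)&(b<70),8)))
print(tabs(f))
G=(abs(r-gg)<14)&(abs(gg-b)<14)&(r>120)&(r<175); print("pan",w(blobs(G,300)))
```

```text
(55.95, array([ 0.2437, -0.5   ,  0.3031]), np.float64(-2.94), array([-76.5,   4. ,  88.9,  -0. ,  87. ,  16.5]), array([-0.2, -0.1, -0.3]), 0.05983683003020694, 0.0)
[([418.71, 242.5], 14)] [array([ 0.42160545, -0.1858727 ])] [([442.34, 243.28], 67), ([416.63, 254.59], 68)]
[([0.4556, 0.023], 121)]
pan [([311.65, 223.28], 101033)]
```

```bash
python3 -c "
from rig import workorder; print(workorder.job_done())"
```

```text
the job is handed in; nothing more can be done
None
```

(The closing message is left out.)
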